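# Clamp a rail in the dowelling jig until the torque knob clicks

## Robot

A 6-joint arm with a two-finger parallel gripper is mounted at the origin on the work surface. World frame = base frame: x ahead of the robot, y to its left, z up, the work surface at z = 0. Lengths are in m, angles in rad, forces in N, time in s.
With the tool pointing down it reaches from about 0.3 to 0.75 m from the base axis. Payload 8.5 kg.
Tool frame: the origin (TCP) lies at the very end of the fingers, on their centre line; the grasp point (between the pads) lies 19 mm behind it (env.grip_point_offset is the distance from the TCP to the grasp point, in m); x points along the fingers, y is the direction in which the jaws open and shut, and the axes are right-handed (so a half turn about x gives the same grasp; the last joint's range is limited). The gripper opens to 85 mm and grips with 20 to 120 N. Pads are 22 mm wide; open, the fingers measure 114 mm over their backs; the gripper's body (76 mm by 85 mm) begins 54 mm behind the grasp point. The pads swing forward as they close: fully open they stand 13 mm farther back than shut.
Start: joints at [-1.446, 0.381, 1.297, -0, 1.464, -0.215], TCP at [0.183, -0.519, 0.231] pointing down, gripper open.
Joint ranges: [-3.11, 3.11], [-0.89, 2.33], [0.22, 2.48], [-1.42, 4.56], [0.17, 2.85], [-2.88, 2.88]. Speed limits (rad/s): [2.39, 2.39, 3.14, 3.14, 3.14, 3.14].

## Interface

Orientations are given as a unit quaternion [x, y, z, w].
In Python, from bench import env gives the robot as it stands. The module is installed in compiled form; this text tells all that it offers.
- The arm moves only by the tool jog_arm, never from a script. Its argument "steps" is a list that holds one entry, the list of rows, each a list of 7 numbers: the shift along the tool's x, y, z in cm, then the turn, a rotation vector about the tool's x, y, z in units of 5 degrees (1.0 is 5 degrees), then the finger opening in cm, from 0 to 8.54. In form: [[[x, y, z, wx, wy, wz, claw], ...]]. A call has 1 to 12 rows; each row shifts and turns the commanded pose from where the row before left it, along the tool's axes as they then stand; what a row does not reach is not made up. A row lasts 1/12 s, in which the tool goes at most 41.7 mm and 7.16 degrees, less where a joint would pass 70% of its speed; a pose out of reach is approached as far as the arm can. A call with a gripper value outside its range is refused whole. The fingers move at their own pace and stop on an object; "newtons" is the grip in N (left out, the last holds). Time passes only in rows, so rows that do not move let the fingers close. It gives the time, the measured TCP pose, the force and the opening at its end, in the units of the state.
- env.get_obs(): the state, without advancing time (a new reading comes with each control period).
- env.snapshot(name): name is "side" or "top"; returns a dict with "img" (384x512x3 uint8, red, green, blue), "range_z" (384x512 float32, m along the optical axis (not along the pixel's ray), 0 where there is no reading), "intrinsics" (3x3 intrinsics, pixels), "D" ([k1, k2, p1, p2, k3] as OpenCV has them; the pictures are not rectified), "view" (4x4, takes a point from world to camera coordinates). Camera axes: x right, y up, looking along -z (the intrinsics and any distortion apply to the point x, -y, -z); pixel columns grow to the right and rows downward; lengths in m; the calibration is good to about 2 mm. A picture is of the moment at which its call begins.
- env.job_done(): hands the job in, once; it reports no verdict.
Trained networks look in the newest picture that a camera, given by its name, has taken for a name from the list of things; names that differ only in an ending like _2 or _b are one class to them, and where a whole thing is asked for, a point or a joint stands for the part that bears it (a point fixed in the world has none). Each returns a list of dicts, best first, with "conf" (0 to 1); they miss things now and then, are a little off and sometimes report something else, mostly with a low value. They report only what shows in the picture. A call takes as long as a camera call.
- env.outline_of(camera, thing): "mask" (384x512 bool, what is visible of it) and "bbox" ([left, top, right, bottom] in pixels, round what is visible of it).
- env.spot_point(camera, thing): "location" ([column, row] in pixels: a listed point, or the origin of a listed thing).
The state is a dict: "time_s": time; "joint_pos": joint angles; "joint_velocities": joint speeds; "joint_torque": joint torques, N m; "position": TCP position; "orientation": TCP orientation; "ft_force": force on the tool from outside, world axes, zero at the start; "wrist_torque": the same for the moment, N m; "opening": finger opening in m.
Only numpy, scipy, OpenCV 4.12 (cv2) and the standard library are available. Lean on these libraries where they do the work, as an engineer would, in place of code of your own. Each camera call takes 0.05 s, during which the arm holds its last target.

## Task

Load the long wooden rail into the dowelling jig: lay it flat on the jig's bed and slide it under the clamp until its end is fully home against the dark bushing block and its side lies along the fence, without ramming it. Then turn the clamp's black torque-limiting knob clockwise until its clutch has clicked two to four times, without leaning on the knob, and leave the rail clamped there, with the other things on the bench undisturbed.

Things in the scene. Friction and masses are not known exactly. Their poses are not given: they have to be found in the camera images.
- rail: The workpiece: a straight square-edged bar of brown wood, 260 mm long, 42 mm wide, 22 mm high, about 0.17 kg, lying loose on the bench in front of the jig. Both ends are alike. Origin: centre of its underside; y runs along its length, x across it, z up. (The 75 mm piece of the same wood is a mere offcut.)
- jig: The dowelling jig, screwed to the bench, a flat grey bed 15 mm thick that spans x -45 to +105 and y -120 to +135 mm from this origin; the origin is on the bench, z up. The rail lies along the jig's y axis; it is loaded at the open +y end and slid towards -y, under the clamp.
- rail_home (a point): Where the rail's origin is when the rail is home: on the bed, at x = 0, y = +35, z = 15 mm in the jig's frame (same axes as the jig). The rail's +y end then reaches 110 mm past the fence and 30 mm past the bed.
- fence (a point): Middle of the upper edge of the fence's working face, at x = +21, y = -20, z = 31 mm in the jig's frame. The fence is a straight aluminium bar standing 16 mm above the bed, 150 mm long along the jig's y; its working face looks to the jig's -x and takes the side of the rail.
- stop: The bushing block, dark steel, 74 x 24 mm, 34 mm high, fixed across the -y end of the bed. Origin: middle of the lower edge of its working face, at (0, -95, 15) mm in the jig's frame; that face looks to +y and takes the end of the rail. Over 40 N between rail and block is ramming.
- clamp: The fixed grey iron arm of the screw clamp: a post behind the fence and an arm over the bed, top 88 mm above this origin. Origin: on the screw's upright axis near bed level; the axis stands at x = 0, y = -45 mm in the jig's frame. It is set a little higher or lower from time to time: the gap between the open pad and a rail on the bed is 1.5 to 4 mm.
- spindle: The clamp's spindle, which only moves up and down, with a round black pad of 28 mm diameter at its foot. Origin: on the axis, 24.5 mm below the pad's underside, going down with the screw. When the knob clicks the pad presses on the rail with about 165 N; over 230 N means that somebody leans on the knob.
- knob_grip (a point): Where to grip the torque-limiting knob: on its upright axis, 11 mm below its top. The knob is a black ribbed cylinder, 43 mm in diameter, 35 mm high, on top of the screw, its top about 157 mm above the bench. Clockwise from above tightens. It stays where it is left. Anticlockwise the clutch does not slip and the screw opens.
- collar (a point): Centre of the top of the steel collar just below the knob (49 mm in diameter, 25 mm below knob_grip), part of the screw. Knob and screw turn together and sink 1.27 mm per rad (8 mm a turn), with some 0.25 N m of drag. Once the pad bears, the torque rises over some 1.4 rad to 0.45 N m; then the clutch slips: the knob turns alone and sinks no more.
- knob (a joint): How far the knob has slipped on the screw, rad, clockwise positive, 0 at the start; one click every 0.524 rad (at 0.26, 0.79, 1.31, 1.83, 2.36, 2.88). Turning of knob and screw together does not count. The first click needs about 0.45 N m; at each click the torque falls almost to nothing for a moment, then builds up to 0.45 N m again.
- offcut: A bystander: a short offcut of the rail's wood, 42 x 75 x 22 mm, origin at the centre of its underside.
- foot_a: A bystander: a black rubber cabinet foot, 50 mm in diameter, 35 mm high, origin at the centre of its underside.
- foot_b: A bystander: another such rubber foot.
- drawer_slide: A bystander: a dark steel drawer slide, 250 mm along its x, 45 mm wide, 13 mm high, origin at the centre of its underside.
- screwdriver: A bystander: a screwdriver 190 mm long, lying along its x.
- tape_measure: A bystander: a grey tape measure, 70 x 34 mm, 62 mm high.
- tub: A bystander: a low open white tub of 100 mm diameter, 32 mm high.
- glue: A bystander: a white glue bottle of 60 mm diameter, 170 mm high.

How it is judged:
By the outcome, as a careful person would: the job done as asked, in the order asked, and still so for the second after the job is handed in, with the robot touching nothing.
It also fails if it takes over 72 s, if anything falls off the work surface, if the arm or the gripper's body presses on something with over 40 N, if the wrist force passes 120 N, or if a joint passes its speed limit or range.

## Working session

There is one attempt and no reset: what is moved stays moved. The work goes in short steps, Python scripts to look and compute and a tool call to move; the robot and the scene stay as the last step left them, time stands still between calls to the robot, and variables do not carry over. Pictures are saved under pics/ and viewed, and the job is handed in when it is done.

Besides the shell and the picture viewer there is one more tool, called after "Emit:" by a JSON object that holds its "fn" and its "kwargs", one argument or row to a line. jog_arm: Moves the arm, as the interface text tells. Its arguments: {"type":"object","properties":{"steps":{"type":"array","items":{"type":"array","items":{"type":"array","items":{"type":"number"}}}},"newtons":{"type":"number"}},"required":["steps"]}

```bash
mkdir -p pics; cat > h.py <<'E'
import numpy as np, cv2
from scipy.spatial.transform import Rotation as R
from bench import env
def snap(n,f=None):
    s=env.snapshot(n)
    if f: cv2.imwrite(f'pics/{f}.png',cv2.cvtColor(np.asarray(s['img']),cv2.COLOR_RGB2BGR))
    return s
def px2w(s,u,v,z=None):
    "pixels -> world; by depth, or by intersection with plane z"
    K=np.array(s['intrinsics'],float);D=np.array(s['D'],float);V=np.array(s['view'])
    p=np.array([np.ravel(u),np.ravel(v)],float).T
    n=cv2.undistortPoints(p.reshape(-1,1,2),K,D).reshape(-1,2)
    d=np.c_[n[:,0],-n[:,1],-np.ones(len(n))]
    Rm=V[:3,:3];t=V[:3,3];c=-Rm.T@t;dw=d@Rm
    if z is None: k=s['range_z'][p[:,1].round().astype(int),p[:,0].round().astype(int)]
    else: k=(z-c[2])/dw[:,2]
    return c+dw*k[:,None]
def cloud(s,mask=None):
    if mask is None: mask=np.ones((384,512),bool)
    v,u=np.nonzero(mask&(s['range_z']>0)); return px2w(s,u,v),u,v
def w2px(s,P):
    K=np.array(s['intrinsics'],float);D=np.array(s['D'],float);V=np.array(s['view'])
    c=np.atleast_2d(P)@V[:3,:3].T+V[:3,3]
    return cv2.projectPoints((c*[1,-1,-1]).reshape(-1,1,3),np.zeros(3),np.zeros(3),K,D)[0].reshape(-1,2)
E
python3 - <<'E'
from h import *
a=snap('top','top0');b=snap('side','side0')
o=env.get_obs();print({k:np.round(v,3) for k,v in o.items()}, env.grip_point_offset)
for n,s in(('top',a),('side',b)):
    V=np.array(s['view']);print(n,'cam',-V[:3,:3].T@V[:3,3])
    for t in ['rail','jig','rail_home','fence','stop','clamp','spindle','knob_grip','collar','offcut']:
        r=env.spot_point(n,t)
        print(t,[(np.round(x['location'],1).tolist(),round(x['conf'],2)) for x in r[:3]])
E
```

```text
{'time_s': np.float64(0.1), 'joint_pos': array([-1.446,  0.381,  1.298,  0.   ,  1.464, -0.215]), 'joint_velocities': array([ 0.   , -0.002, -0.002,  0.001,  0.   , -0.   ]), 'joint_torque': array([ 3.0000e-03, -4.4922e+01, -2.3166e+01, -0.0000e+00,  4.0000e-03,
        0.0000e+00]), 'position': array([ 0.183, -0.518,  0.231]), 'orientation': array([ 0.697,  0.12 , -0.697,  0.119]), 'ft_force': array([-0.182,  0.342,  0.305]), 'wrist_torque': array([ 0.015, -0.012, -0.015]), 'opening': np.float64(0.085)} 0.0187
top cam [0.33381752 0.07297595 1.04188223]
rail [([266.1, 216.5], 0.55)]
jig [([279.6, 152.2], 0.78)]
rail_home [([273.0, 156.8], 0.74)]
fence [([293.9, 145.1], 0.55), ([301.7, 147.8], 0.31)]
stop [([315.8, 154.7], 0.54)]
clamp [([299.7, 154.3], 0.86)]
spindle [([299.4, 152.3], 0.88)]
knob_grip [([296.6, 149.2], 0.7), ([305.7, 145.4], 0.65)]
collar [([305.0, 146.3], 0.64)]
offcut [([384.1, 211.8], 0.93)]
side cam [0.0957303  0.73760122 0.94046416]
rail [([268.2, 214.2], 0.7), ([241.4, 167.6], 0.37)]
jig [([234.8, 184.1], 0.84), ([304.9, 152.6], 0.6)]
rail_home [([227.8, 187.6], 0.65)]
fence [([231.4, 174.7], 0.97)]
stop [([261.7, 143.4], 0.65), ([237.9, 151.1], 0.57), ([244.2, 170.6], 0.55)]
clamp [([306.3, 151.7], 0.57), ([239.2, 173.6], 0.56)]
spindle [([239.4, 174.2], 0.66)]
knob_grip [([235.0, 147.2], 0.63), ([273.8, 151.6], 0.47)]
collar [([234.3, 153.6], 0.71)]
offcut [([304.9, 151.5], 0.78)]
```

View pics/top0.png

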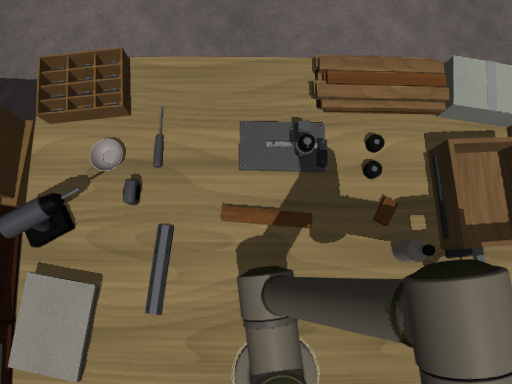

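View pics/side0.png

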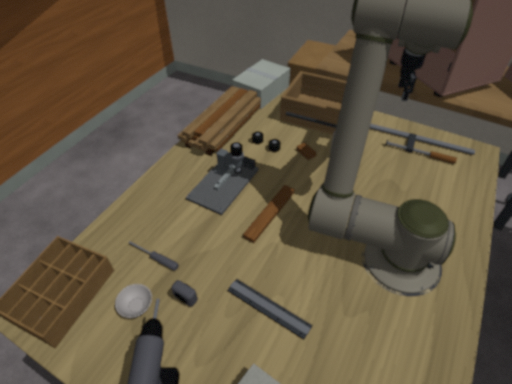

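The top view has the jig at columns 238–325, rows 120–172. The knob is near (306,143), and the rail runs from (221,213) to (311,219), with its clear side towards the robot. Next I'll measure these precisely from depth.

```bash
python3 - <<'E'
from h import *
a=snap('top');b=snap('side')
np.savez('s0.npz',za=a['range_z'],zb=b['range_z'])
for n,s in(('top',a),('side',b)):
    for t in ['rail','jig','stop','clamp','fence','knob','collar','offcut']:
        for r in env.outline_of(n,t)[:2]:
            P,u,v=cloud(s,r['mask']);
            if len(P)<10: print(n,t,'few');continue
            z=np.percentile(P[:,2],[5,50,95])
            c,sz,an=cv2.minAreaRect((P[:,:2]*1000).astype(np.float32))
            print(n,t,round(r['conf'],2),r['bbox'],len(P),'z',z.round(4),'rect',np.round(c,1),np.round(sz,1),round(an,2))
# top-view region dump
P,u,v=cloud(a); 
m=(u>225)&(u<340)&(v>105)&(v<235)
print('bench z',np.median(P[m][:,2]))
img=cv2.resize(np.asarray(a['img'])[100:240,200:360],None,fx=5,fy=4.2,interpolation=cv2.INTER_CUBIC) if 0 else cv2.resize(np.asarray(a['img'])[105:235,215:345],(780,600) if 0 else (600,600),interpolation=cv2.INTER_CUBIC)
cv2.imwrite('pics/topz.png',img[:,:,::-1])
im=cv2.resize(np.asarray(b['img'])[130:250,170:310],(700,600),interpolation=cv2.INTER_CUBIC)
cv2.imwrite('pics/sidez.png',im[:,:,::-1])
E
```

```text
top rail 0.58 [220.0, 205.6, 311.4, 225.1] 1266 z [0.0188 0.0221 0.0252] rect [438.2  27.1] [254.9  46.5] 85.4
top jig 0.71 [236.7, 119.0, 332.8, 171.2] 3552 z [0.0116 0.0155 0.0475] rect [647.2 -23.6] [257.6 153.9] 89.11
top stop 0.6 [315.9, 141.2, 328.6, 167.2] 290 z [0.0154 0.0485 0.0524] rect [ 619.9 -141.7] [40.4 73.5] 88.45
top clamp 0.67 [290.2, 123.0, 314.5, 159.1] 573 z [0.0222 0.116  0.158 ] rect [645.7 -66.2] [ 58.  105.1] 81.12
top fence 0.9 [241.7, 122.0, 329.3, 174.6] 3614 z [0.0116 0.0155 0.0474] rect [651.4 -27.4] [265.2 157.5] 89.14
top fence 0.33 [151.8, 130.1, 163.4, 167.6] 276 z [0.0146 0.0232 0.0275] rect [635.2 347. ] [ 25.9 106.7] 89.46
top knob 0.74 [299.9, 134.9, 310.6, 151.5] 219 z [0.1392 0.156  0.1592] rect [615.2 -70. ] [38.  39.2] 87.75
top knob 0.45 [150.7, 224.9, 175.9, 314.5] 1454 z [0.0077 0.0124 0.016 ] rect [289.1 330. ] [ 52.5 250.3] 83.17
top collar 0.89 [296.4, 136.1, 313.1, 154.2] 318 z [0.1189 0.1546 0.1586] rect [639.  -76.1] [47.3 95.2] 78.81
top offcut 0.67 [372.2, 197.7, 394.2, 226.7] 410 z [0.0115 0.0218 0.0251] rect [ 455.4 -321.4] [44.5
[... 361 characters left out ...]
5 [213.8, 141.0, 240.9, 176.4] 685 z [0.0196 0.0921 0.1579] rect [ 694.8 -138.5] [110.  243.8] 31.33
side fence 0.67 [186.7, 155.2, 257.4, 216.7] 2048 z [0.0072 0.0162 0.0381] rect [648.5 -47.2] [309.6 154.8] 88.89
side knob 0.64 [230.9, 138.4, 240.0, 153.2] 150 z [0.1284 0.152  0.1595] rect [615.  -70.1] [39.3 35.4] 71.21
side collar 0.67 [230.1, 142.8, 244.4, 161.6] 217 z [0.1155 0.1429 0.1594] rect [ 664.7 -157. ] [ 45.  243.7] 29.56
side collar 0.37 [239.5, 157.0, 254.1, 169.1] 158 z [0.0172 0.0438 0.0531] rect [ 610.3 -141.3] [ 49.2 128.1] 28.59
side offcut 0.69 [297.4, 141.2, 318.1, 160.3] 224 z [0.0031 0.0217 0.0259] rect [ 462.5 -327. ] [ 46. 101.] 59.94
bench z 0.0019627140112467023
```

View pics/topz.png

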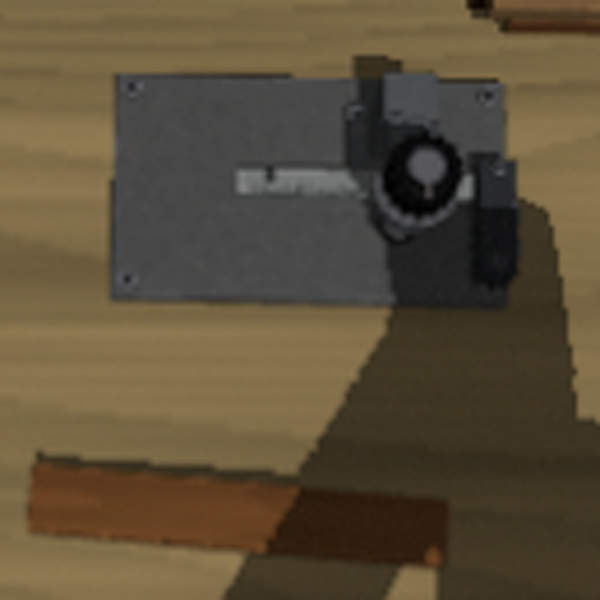

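View pics/sidez.png

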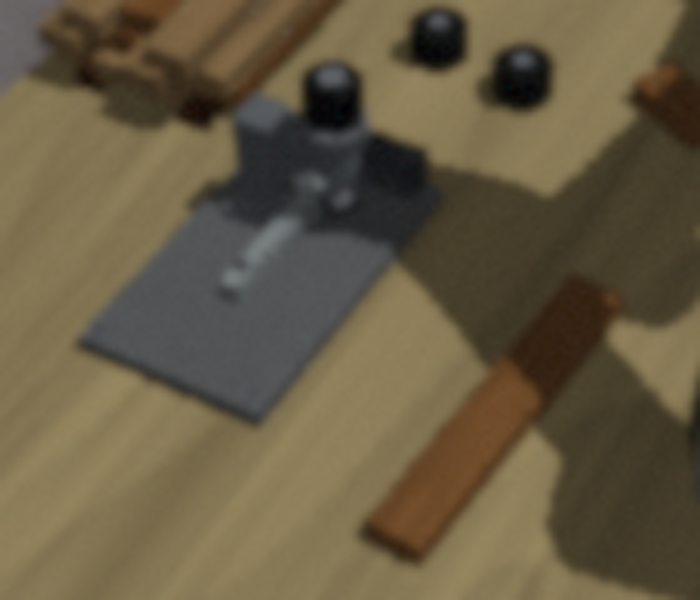

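```bash
cat > fit.py <<'E'
from h import *
from scipy.optimize import minimize
def hullmask(s,P,S=8,box=None):
    p=w2px(s,P); 
    h=cv2.convexHull(p.astype(np.float32)).reshape(-1,2)
    m=np.zeros((384*4,512*4),np.uint8)
    cv2.fillConvexPoly(m,np.round(((h+.5)*4-.5)*16).astype(np.int32),255,shift=4)
    return cv2.resize(m,(512,384),interpolation=cv2.INTER_AREA)/255.
def boxpts(x,y,yaw,x0,x1,y0,y1,z0,z1):
    c,s=np.cos(yaw),np.sin(yaw)
    return np.array([[x+c*a-s*b,y+s*a+c*b,z] for a in(x0,x1) for b in(y0,y1) for z in(z0,z1)])
def fit(s,mask,p0,dims,ign=None):
    w=np.ones((384,512)) if ign is None else 1-ign
    f=lambda p:np.sum(w*np.abs(hullmask(s,boxpts(p[0]/1e3,p[1]/1e3,p[2]/57.3,*dims))-mask))
    r=minimize(f,p0,method='Nelder-Mead',options=dict(initial_simplex=np.array(p0)+np.array([[0,0,0],[6,0,0],[0,6,0],[0,0,3]]),xatol=.05,fatol=.05))
    return r.x,r.fun
E
python3 - <<'E'
from fit import *
for n in('top','side'):
    s=snap(n); img=cv2.cvtColor(np.asarray(s['img']),cv2.COLOR_RGB2HSV).astype(float)
    P=px2w(s,*np.meshgrid(np.arange(512),np.arange(384))).reshape(384,512,3)
    # rail: height
    reg=(abs(P[...,0]-.44)<.06)&(abs(P[...,1]-.027)<.17)
    zt=P[...,2]; hm=cv2.GaussianBlur(zt,(3,3),0)
    m=(reg&(zt>.011)).astype(np.uint8); m=cv2.medianBlur(m,3)
    print(n,'rail',fit(s,m.astype(float),[438,27,-4.6],(-.021,.021,-.13,.13,.011,.022)), m.sum())
    # bed: saturation; ignore the clamp/shadow area
    reg=(abs(P[...,0]-.647)<.1)&(abs(P[...,1]+.02)<.16)
    m=(reg&(img[...,1]<60)).astype(np.uint8); m=cv2.medianBlur(m,3)
    ign=np.zeros((384,512))
    q=hullmask(s,boxpts(.617,-.026,-.0155,-.05,.14,-.135,.03,.0,.165))
    print(n,'bed',fit(s,m.astype(float),[617,-30,-.9],(-.045,.105,-.12,.135,0,.015),ign=None if n=='top' else q),m.sum())
    cv2.imwrite(f'pics/m_{n}.png',m*255)
    # knob: top
    k=(abs(P[...,0]-.615)<.05)&(abs(P[...,1]+.07)<.05)&(zt>.15)
    print('knobtop',P[k].mean(0),k.sum())
o=env.get_obs();print(R.from_quat(o['orientation']).as_matrix().round(3),o['time_s'])
E
```

```text
top rail (array([436.02413103,  26.20865054,  -4.619772  ]), np.float64(75.54509803921567)) 1338
top bed (array([ 6.21202516e+02, -2.90383543e+01, -5.80674700e-01]), np.float64(167.20000000000002)) 4230
knobtop [ 0.61708589 -0.07169247  0.15638242] 201
side rail (array([436.3958228 ,  24.32786119,  -4.7943159 ]), np.float64(37.772549019607844)) 864
side bed (array([620.95530286, -34.7799454 ,  -0.97538375]), np.float64(31.341714725105724)) 2519
knobtop [ 0.61603628 -0.07005108  0.15623169] 90
[[ 0.     0.333 -0.943]
 [ 0.    -0.943 -0.333]
 [-1.    -0.    -0.   ]] 2.1
```

View pics/m_top.png

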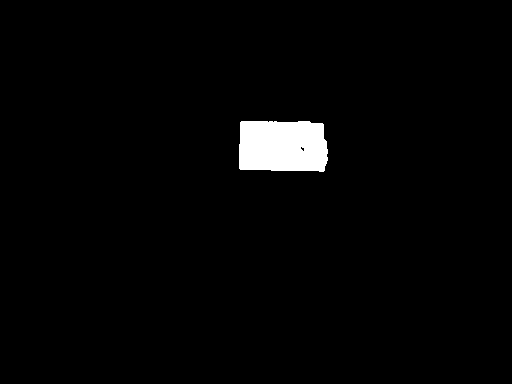

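```bash
python3 - <<'E'
from h import *
s=snap('top'); img=cv2.cvtColor(np.asarray(s['img']),cv2.COLOR_RGB2HSV).astype(float); S=img[...,1];V=img[...,2]
print(S[142,230:246].astype(int),S[112:128,265].astype(int),S[160:178,265].astype(int),V[160:178,265].astype(int))
def cross(a,lvl,sign):
    for i in range(len(a)-1):
        if (a[i]-lvl)*(a[i+1]-lvl)<=0 and np.sign(a[i+1]-a[i])==sign: return i+(lvl-a[i])/(a[i+1]-a[i])
def ln(P):
    c=P.mean(0);u=np.linalg.svd(P-c)[2][0];return c,u
r=[];
for v in range(128,164): r.append((228+cross(S[v,228:250],60,-1),v))
r=np.array(r);L=px2w(s,r[:,0],r[:,1],.015)[:,:2]
t=np.array([(u,110+cross(S[110:135,u],60,-1)) for u in range(245,288)]);T=px2w(s,t[:,0],t[:,1],.015)[:,:2]
b=np.array([(u,160+cross(S[160:185,u],60,1)) for u in range(245,288)]);B0=px2w(s,b[:,0],b[:,1],.0)[:,:2]
for n,P in(('+y edge',L),('+x edge',T),('-x bottom edge',B0)):
    c,u=ln(P);print(n,c*1e3,np.degrees(np.arctan2(u[1],u[0])),(P-c-np.outer((P-c)@u,u)).std()*1e3)
E
```

```text
[109 109 108 109 110 110 109 111 111  85   3   3   3   4   0   0] [110 110 110 112 112 111 109 109 106  51   3   3   0   0   4   4] [  0   3   3   0   3   3   3   3   0   8  78 106 111 111 109 110 110 109] [ 73  73  74  73  74  75  75  76  74  64  72 108 119 119 124 130 137 138]
+y edge [647.75019506 106.2348851 ] 178.80411583435628 0.2896139132975786
+x edge [725.24153495  25.72976668] -90.94471724437201 0.23524293035300411
-x bottom edge [577.20469277  25.40829172] -91.08676692565592 0.2573615798879056
```

The jig origin is about (619.5, −27.5) mm, yaw −1°. The rail is at (436, 25.5), yaw −4.6°. I'll turn the wrist first, then travel high to a spot over the rail, 45 mm to +y of its centre.

Emit:
{"fn": "jog_arm", "kwargs": {
  "steps": [
    [[0, 0, 0, -1.2, 0, 0, 8.5], [0, 0, 0, -1.2, 0, 0, 8.5], [0, 0, 0, -1.2, 0, 0, 8.5], [0, 0, 0, -1.2, 0, 0, 8.5], [0, 0, 0, -1.2, 0, 0, 8.5], [0, 0, 0, -1.2, 0, 0, 8.5], [0, 0, 0, -1.2, 0, 0, 8.5], [0, 0, 0, -1.2, 0, 0, 8.5], [0, 0, 0, -1.2, 0, 0, 8.5], [0, 0, 0, -1.2, 0, 0, 8.5], [0, 0, 0, -1.2, 0, 0, 8.5]]
  ]
}}

```text
time_s: 3.07
position: [0.1833, -0.5185, 0.2313]
orientation: [0.518, 0.481, -0.518, 0.481]
ft_force: [-0.2, -0.5, -0.8]
opening: 0.0854
```

Emit:
{"fn": "jog_arm", "kwargs": {
  "steps": [
    [[0, 0.95, -2.75, 0, 0, 0, 8.5], [0, 0.95, -2.75, 0, 0, 0, 8.5], [0, 0.95, -2.75, 0, 0, 0, 8.5], [0, 0.95, -2.75, 0, 0, 0, 8.5], [0, 0.95, -2.75, 0, 0, 0, 8.5], [0, 0.95, -2.75, 0, 0, 0, 8.5], [0, 0.95, -2.75, 0, 0, 0, 8.5], [0, 0.95, -2.75, 0, 0, 0, 8.5], [0, 0.95, -2.75, 0, 0, 0, 8.5], [0, 0.95, -2.75, 0, 0, 0, 8.5], [0, 0.95, -2.75, 0, 0, 0, 8.5]]
  ]
}}

```text
time_s: 3.98
position: [0.3116, -0.2239, 0.2315]
orientation: [-0.519, -0.48, 0.519, -0.48]
ft_force: [0.4, -0.3, 0.4]
opening: 0.0852
```

Emit:
{"fn": "jog_arm", "kwargs": {
  "steps": [
    [[0, 0.95, -2.75, 0, 0, 0, 8.5], [0, 0.95, -2.75, 0, 0, 0, 8.5], [0, 0.95, -2.75, 0, 0, 0, 8.5], [0, 0.95, -2.75, 0, 0, 0, 8.5], [0, 0.95, -2.75, 0, 0, 0, 8.5], [0, 0.95, -2.75, 0, 0, 0, 8.5], [0, 0.95, -2.75, 0, 0, 0, 8.5], [0, 0.95, -2.75, 0, 0, 0, 8.5], [0, 0.95, -2.75, 0, 0, 0, 8.5], [0, 0.95, -2.75, 0, 0, 0, 8.5], [0, 0.95, -2.75, 0, 0, 0, 8.5], [0, 0, 0, 0, 0, 0, 8.5]]
  ]
}}

```text
time_s: 4.98
position: [0.4405, 0.0714, 0.2313]
orientation: [0.519, 0.481, -0.518, 0.481]
ft_force: [-0.9, -0.2, -0.9]
opening: 0.0848
```

Emit:
{"fn": "jog_arm", "kwargs": {
  "steps": [
    [[2.5, 0, 0, 0, 0, 0, 8.5], [2.5, 0, 0, 0, 0, 0, 8.5], [2.5, 0, 0, 0, 0, 0, 8.5], [2.5, 0, 0, 0, 0, 0, 8.5], [2.5, 0, 0, 0, 0, 0, 8.5], [2.5, 0, 0, 0, 0, 0, 8.5], [2.5, 0, 0, 0, 0, 0, 8.5], [2.0, 0, 0, 0, 0, 0, 8.5], [1.5, 0, 0, 0, 0, 0, 8.5], [1, 0, 0, 0, 0, 0, 8.5], [0.5, 0, 0, 0, 0, 0, 8.5], [0.3, 0, 0, 0, 0, 0, 8.5]]
  ]
}}

```text
time_s: 5.98
position: [0.4394, 0.0677, 0.003]
orientation: [-0.519, -0.48, 0.52, -0.48]
ft_force: [-0.3, 0.6, -0.3]
opening: 0.0849
```

```bash
python3 - <<'E'
from h import *
for n in('top','side'):
    s=snap(n)
    im=np.asarray(s['img']); im=im[170:270,200:340] if n=='top' else im[150:270,200:340]
    cv2.imwrite(f'pics/g1{n}.png',cv2.resize(im,(700,500 if n=='top' else 600),interpolation=cv2.INTER_CUBIC)[:,:,::-1])
E
```

```text
(no output)
```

View pics/g1side.png

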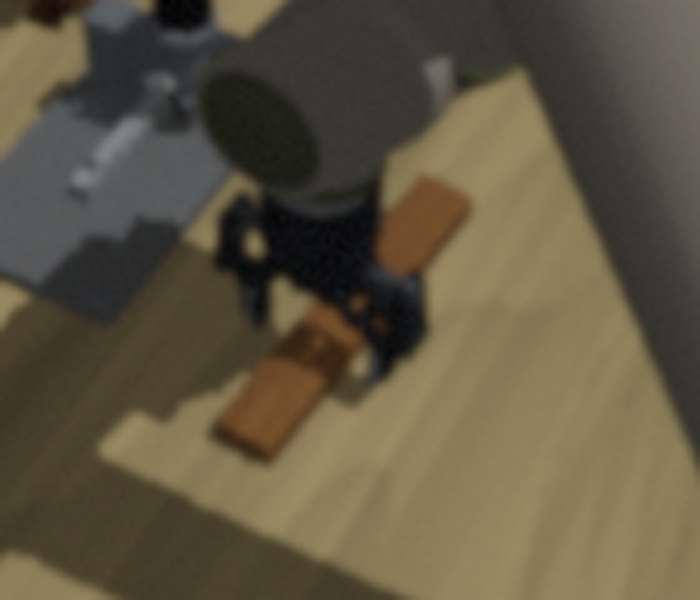

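The fingers straddle the rail about a third of the way from its +y end, at (320,345) in the crop. I'll close now.

Emit:
{"fn": "jog_arm", "kwargs": {
  "steps": [
    [[0, 0, 0, 0, 0, 0, 3.5], [0, 0, 0, 0, 0, 0, 3.5], [0, 0, 0, 0, 0, 0, 3.5], [0, 0, 0, 0, 0, 0, 3.5], [0, 0, 0, 0, 0, 0, 3.5], [0, 0, 0, 0, 0, 0, 3.5], [0, 0, 0, 0, 0, 0, 3.5], [0, 0, 0, 0, 0, 0, 3.5]]
  ],
  "newtons": 60
}}

```text
time_s: 6.75
position: [0.4398, 0.068, 0.0041]
orientation: [0.52, 0.479, -0.519, 0.48]
ft_force: [-1.5, -0.4, 8.2]
opening: 0.0405
```

Emit:
{"fn": "jog_arm", "kwargs": {
  "steps": [
    [[-0.5, 0, 0, 0, 0, 0, 3.5], [-1, 0, 0, 0, 0, 0, 3.5], [-1.5, 0, 0, 0, 0, 0, 3.5], [-1.5, 0, 0, 0, 0, 0, 3.5], [-1, 0, 0, 0, 0, 0, 3.5], [-0.5, 0, 0, 0, 0, 0, 3.5], [0, 0, 0, 0, 0, 0, 3.5]]
  ]
}}

```text
time_s: 7.33
position: [0.4398, 0.0681, 0.0642]
orientation: [0.52, 0.479, -0.519, 0.48]
ft_force: [-0.3, 0.3, -2.5]
opening: 0.041
```

```bash
python3 - <<'E'
from h import *
o=env.get_obs();M=R.from_quat(o['orientation']).as_matrix();print(M.round(4),o['position'],o['joint_pos'].round(2),o['opening'])
for n in('top','side'):
    s=snap(n)
    r=env.outline_of(n,'rail')
    if r:
        P,u,v=cloud(s,r[0]['mask']);k=(P[:,2]>.055)&(P[:,2]<.1)
        P=P[k]; print(n,r[0]['conf'],len(P))
        # top surface
        for y0 in np.arange(-.12,.17,.03):
            q=P[(P[:,1]>y0)&(P[:,1]<y0+.03)]
            if len(q)>8: print(round(y0+.015,3),np.percentile(q[:,2],[50,80]).round(4),q[:,0].mean().round(4),len(q))
    im=np.asarray(s['img']); im=im[150:270,200:340]
    cv2.imwrite(f'pics/g2{n}.png',cv2.resize(im,(700,600),interpolation=cv2.INTER_CUBIC)[:,:,::-1])
E
```

```text
[[ 1.900e-03  9.969e-01 -7.890e-02]
 [-2.000e-04 -7.890e-02 -9.969e-01]
 [-1.000e+00  1.900e-03  0.000e+00]] [0.43978007 0.06808816 0.06423523] [-0.11  0.42  1.82  0.    0.9  -0.03] 0.04096056048350836
top 0.67 426
-0.105 [0.0827 0.0837] 0.4291 46
-0.075 [0.0821 0.0834] 0.4286 159
-0.045 [0.0819 0.0831] 0.429 176
-0.015 [0.0823 0.0833] 0.4266 45
side 0.71 636
-0.105 [0.0805 0.0823] 0.4261 29
-0.075 [0.0812 0.0828] 0.4233 95
-0.045 [0.0813 0.0828] 0.4229 89
-0.015 [0.0814 0.0823] 0.4184 25
0.045 [0.0817 0.0831] 0.4457 23
0.075 [0.0818 0.083 ] 0.4376 84
0.105 [0.0811 0.0828] 0.4379 107
0.135 [0.0817 0.0829] 0.4415 120
0.165 [0.0765 0.0813] 0.4431 64
```

View pics/g2side.png

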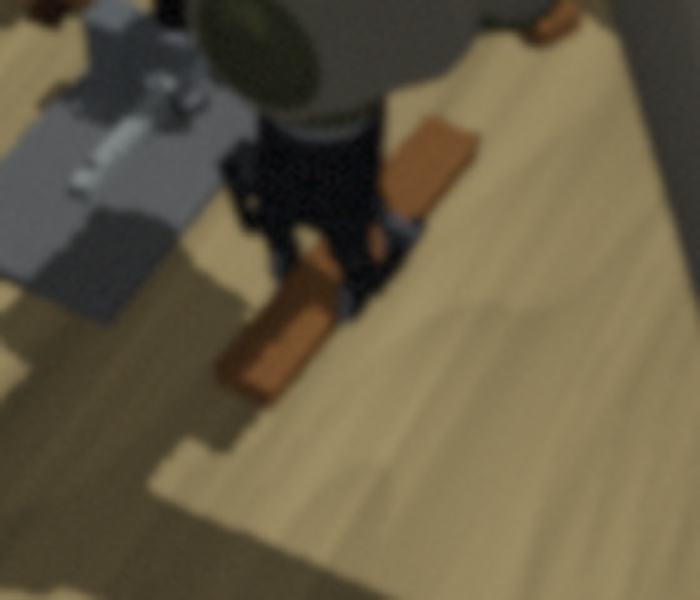

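The rail hangs level: its top is at 82–83 mm along its whole length, and its underside is about 4 mm below the TCP. I'll carry it in front of the open end of the jig.

Emit:
{"fn": "jog_arm", "kwargs": {
  "steps": [
    [[0, 0, 0, -0.7, 0, 0, 3.5], [0, 0, -1.2, 0, 0, 0, 3.5], [0, 0, -2.2, 0, 0, 0, 3.5], [0, 0, -2.2, 0, 0, 0, 3.5], [0, 1.0, -1.0, 0, 0, 0, 3.5], [0, 2.5, 0, 0, 0, 0, 3.5], [0, 3, 0, 0, 0, 0, 3.5], [0, 3, 0, 0, 0, 0, 3.5], [0, 3, 0, 0, 0, 0, 3.5], [0, 3, 0, 0, 0, 0, 3.5], [0, 2.1, 0, 0, 0, 0, 3.5], [0, 0, 0, 0, 0, 0, 3.5]]
  ]
}}

```text
time_s: 8.53
position: [0.6198, 0.1303, 0.0619]
orientation: [0.505, 0.495, -0.504, 0.496]
ft_force: [-1.5, 0.0, -2.4]
opening: 0.0409
```

```bash
python3 - <<'E'
from h import *
o=env.get_obs();M=R.from_quat(o['orientation']).as_matrix();print(M.round(4),o['position'],o['joint_pos'].round(2),o['ft_force'])
for n in('top','side'):
    s=snap(n)
    im=np.asarray(s['img']); im=im[80:200,200:340]
    cv2.imwrite(f'pics/g3{n}.png',cv2.resize(im,(700,600),interpolation=cv2.INTER_CUBIC)[:,:,::-1])
E
```

```text
[[ 0.0014  0.9998 -0.0189]
 [-0.     -0.0189 -0.9998]
 [-1.      0.0014 -0.    ]] [0.61978567 0.13031276 0.06194982] [ 0.02  0.68  1.28 -0.    1.18  0.04] [-1.54058141  0.02405207 -2.40147223]
```

View pics/g3top.png

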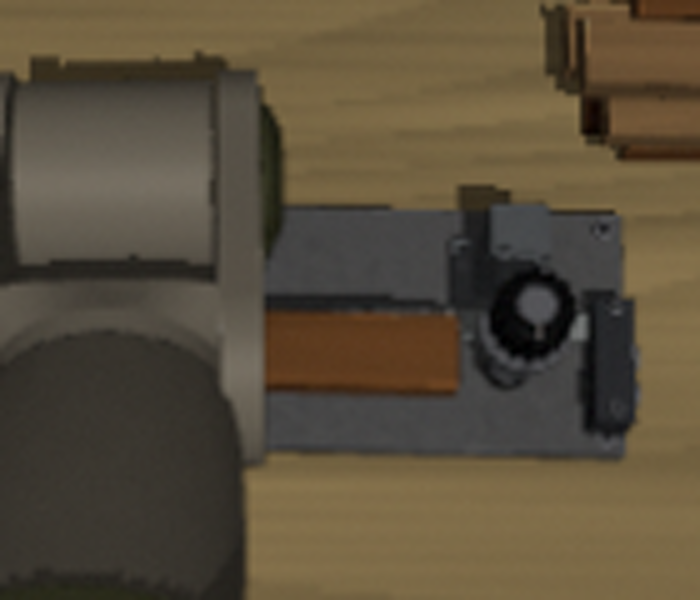

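View pics/g3side.png

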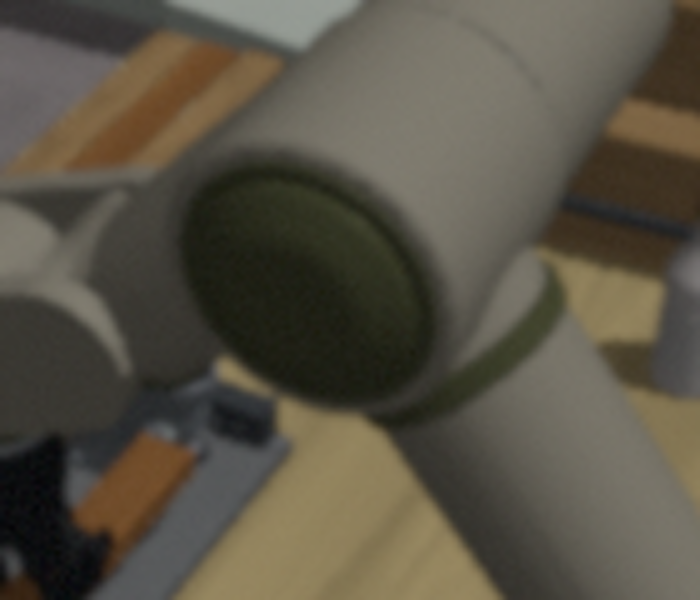

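```bash
python3 - <<'E'
from h import *
s=snap('top')
hsv=cv2.cvtColor(np.asarray(s['img']),cv2.COLOR_RGB2HSV).astype(float);S=hsv[...,1]
print(S[138:164,275].astype(int)); print(S[150,284:298].astype(int))
up=[];lo=[]
for u in range(257,288):
    a=S[136:166,u];k=np.nonzero(a>90)[0]
    i=k[0];up.append((u,136+i-1+(90-a[i-1])/(a[i]-a[i-1])))
    j=k[-1];lo.append((u,136+j+(a[j]-90)/(a[j]-a[j+1])))
up=np.array(up);lo=np.array(lo)
for n,e,z in(('+x top edge',up,.080),('-x bottom edge',lo,.058)):
    P=px2w(s,e[:,0],e[:,1],z)[:,:2];f=np.polyfit(P[:,1],P[:,0],1);print(n,P.mean(0)*1e3,np.degrees(np.arctan(-f[0])))
en=[]
for v in range(146,156):
    a=S[v,282:300];k=np.nonzero(a>90)[0];j=k[-1];en.append((282+j+(a[j]-90)/(a[j]-a[j+1]),v))
en=np.array(en);P=px2w(s,en[:,0],en[:,1],.080);print('end',P.mean(0)*1e3)
E
python3 - <<'E'
import sys;sys.path.insert(0,'.')
from h import *
import os;os.chdir('.')
im=cv2.imread('pics/top0.png');s=env.snapshot('top')
h=cv2.cvtColor(im,cv2.COLOR_BGR2HSV)[...,2].astype(int)
for u in(272,280,286): print(u,h[136:154,u])
print(h[145,262:272],h[145,285:332])
E
```

```text
[  4   4   4   0   5  66 155 170 176 175 174 171 174 169 165 175 171 172
 170 169 173 150  55   4   4   4]
[172 174 177 174 174 169 178 115  19   0   5   0   8  16]
+x top edge [635.42151095  12.17537317] -1.7183492474845503
-x bottom edge [593.95771862  11.04536533] -0.9363134380799862
272 [ 72  73  73  73  64  62  89  85  99 101  84  69  73  74  73  72  72  72]
280 [ 73  74  75  74  63  83 127 119 111  95  88  73  74  74  73  73  74  74]
286 [ 73  73  75  77  65  66 108 119 119 115  94  70  74  73  75  73  70  72]
[ 73  73  73  70 103 128 122 109 103 107] [115 115 114 105 101 110 111  88  54  56  49  73  65  13   4  11  12  14
  12  16  16  14  62  51  10  11  14  11  15  81 113 119  72  19  39  44
  43  43  44  44  46  60 119 131 130 131 131]Traceback (most recent call last):
  File "<stdin>", line 15, in <module>
IndexError: index 18 is out of bounds for axis 0 with size 18
```

Emit:
{"fn": "jog_arm", "kwargs": {
  "steps": [
    [[1, 0, 0, 0, 0, 0, 3.5], [1, 0, 0, 0, 0, 0, 3.5], [1, 0, 0, 0, 0, 0, 3.5], [0.6, 0, 0, 0, 0, 0, 3.5], [0.3, 0, 0, 0, 0, 0, 3.5], [0, 0, 0, 0, 0, 0, 3.5]]
  ]
}}

```text
time_s: 9.23
position: [0.6161, 0.1309, 0.0232]
orientation: [-0.504, -0.496, 0.505, -0.495]
ft_force: [0.1, 0.1, -1.8]
opening: 0.0406
```

Emit:
{"fn": "jog_arm", "kwargs": {
  "steps": [
    [[0.1, 0, 0, 0, 0, 0, 3.5], [0.1, 0, 0, 0, 0, 0, 3.5], [0.05, 0, 0, 0, 0, 0, 3.5], [0, 0, 0, 0, 0, 0, 3.5]]
  ]
}}

```text
time_s: 9.57
position: [0.6167, 0.1309, 0.022]
orientation: [0.505, 0.495, -0.504, 0.496]
ft_force: [-1.1, 0.2, -2.1]
opening: 0.0409
```

Emit:
{"fn": "jog_arm", "kwargs": {
  "steps": [
    [[0.1, 0, 0, 0, 0, 0, 3.5], [0.05, 0, 0, 0, 0, 0, 3.5], [0, 0, 0, 0, 0, 0, 3.5]]
  ]
}}

```text
time_s: 9.82
position: [0.6166, 0.1309, 0.0203]
orientation: [-0.504, -0.496, 0.504, -0.495]
ft_force: [0.1, -0.7, -1.8]
opening: 0.0405
```

Emit:
{"fn": "jog_arm", "kwargs": {
  "steps": [
    [[0.1, 0, 0, 0, 0, 0, 3.5], [0, 0, 0, 0, 0, 0, 3.5]]
  ]
}}

```text
time_s: 9.98
position: [0.6166, 0.1309, 0.0192]
orientation: [-0.504, -0.495, 0.504, -0.496]
ft_force: [-0.6, 0.5, -1.2]
opening: 0.0405
```

Emit:
{"fn": "jog_arm", "kwargs": {
  "steps": [
    [[0.05, 0, 0, 0, 0, 0, 3.5], [0, 0, 0, 0, 0, 0, 3.5]]
  ]
}}

```text
time_s: 10.15
position: [0.6167, 0.1309, 0.0192]
orientation: [0.505, 0.495, -0.504, 0.496]
ft_force: [-1.0, -1.2, 1.1]
opening: 0.0409
```

Emit:
{"fn": "jog_arm", "kwargs": {
  "steps": [
    [[0.05, 0, 0, 0, 0, 0, 3.5], [0, 0, 0, 0, 0, 0, 3.5]]
  ]
}}

```text
time_s: 10.32
position: [0.6167, 0.1309, 0.019]
orientation: [0.505, 0.495, -0.504, 0.496]
ft_force: [-2.0, 0.8, 4.8]
opening: 0.0405
```

Emit:
{"fn": "jog_arm", "kwargs": {
  "steps": [
    [[0, 0, 0, 0, 0, 0, 5.0], [0, 0, 0, 0, 0, 0, 5.0], [0, 0, 0, 0, 0, 0, 5.0], [0, 0, 0, 0, 0, 0, 5.0], [0, 0, 0, 0, 0, 0, 3.5], [0, 0, 0, 0, 0, 0, 3.5], [0, 0, 0, 0, 0, 0, 3.5], [0, 0, 0, 0, 0, 0, 3.5], [0, 0, 0, 0, 0, 0, 3.5]]
  ],
  "newtons": 40
}}

```text
time_s: 11.07
position: [0.6167, 0.1308, 0.0184]
orientation: [0.505, 0.495, -0.504, 0.496]
ft_force: [0.8, -0.6, 2.4]
opening: 0.0412
```

```bash
cat > look.py <<'E'
from h import *
import sys
# lateral/edges of rail on bed from top view
s=snap('top',sys.argv[1])
S=cv2.cvtColor(np.asarray(s['img']),cv2.COLOR_RGB2HSV).astype(float)[...,1]
im=np.asarray(s['img'])[80:200,200:340]
cv2.imwrite(f'pics/{sys.argv[1]}z.png',cv2.resize(im,(700,600),interpolation=cv2.INTER_CUBIC)[:,:,::-1])
b=snap('side');im=np.asarray(b['img'])[130:230,170:290]
cv2.imwrite(f'pics/{sys.argv[1]}s.png',cv2.resize(im,(720,600),interpolation=cv2.INTER_CUBIC)[:,:,::-1])
o=env.get_obs();print(o['position'].round(4),o['ft_force'].round(1),o['wrist_torque'].round(2),o['opening'],o['joint_pos'].round(2),o['time_s'])
up=[];lo=[]
for u in range(240,296):
    a=S[130:175,u];k=np.nonzero(a>100)[0]
    if len(k)<8 or len(k)>20: continue
    i,j=k[0],k[-1]
    if i<1 or j>43: continue
    up.append((u,130+i-1+(90-a[i-1])/(a[i]-a[i-1])));lo.append((u,130+j+(a[j]-90)/(a[j]-a[j+1])))
for n,e,z in(('+x top edge',up,.037),('-x bottom edge',lo,.015)):
    e=np.array(e)
    if len(e)<5: continue
    P=px2w(s,e[:,0],e[:,1],z)[:,:2];f=np.polyfit(P[:,1],P[:,0],1);print(n,P.mean(0)*1e3,np.degrees(np.arctan(-f[0])),e[[0,-1],0])
E
python3 look.py p1
```

```text
[0.6167 0.1308 0.0184] [ 0.4 -0.3  2.4] [-0.11  0.08  0.03] 0.040981341692465346 [ 0.02  0.73  1.33 -0.    1.08  0.04] 11.1667
```

View pics/p1z.png

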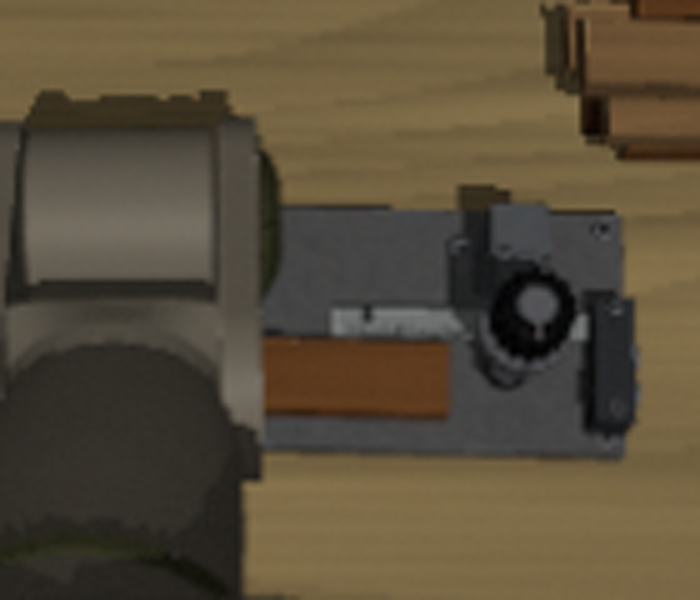

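View pics/p1s.png

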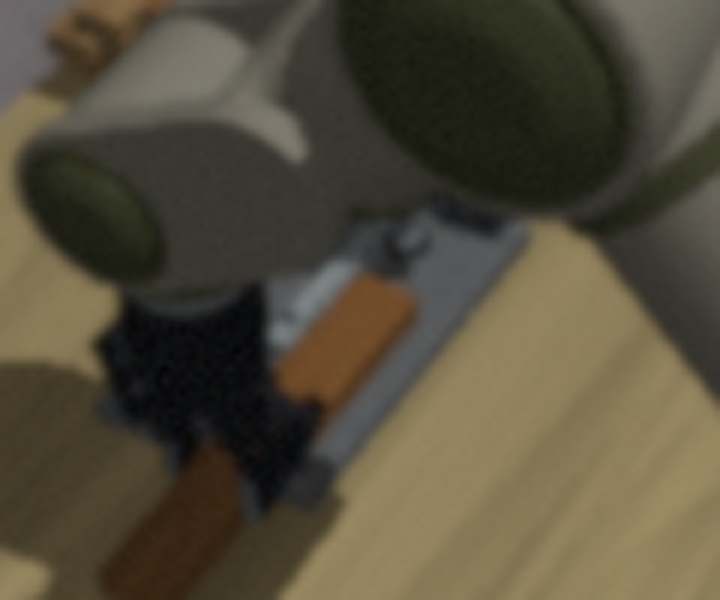

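The rail lies flat on the bed and parallel to the fence, with a gap of a few mm. Its leading end is at crop (450,378), short of the clamp. I'll slide it in with gentle steps.

Emit:
{"fn": "jog_arm", "kwargs": {
  "steps": [
    [[0, 0, 0.3, 0, 0, 0, 3.5], [0, 0, 0.5, 0, 0, 0, 3.5], [0, 0, 0.6, 0, 0, 0, 3.5], [0, 0, 0.6, 0, 0, 0, 3.5], [0, 0, 0, 0, 0, 0, 3.5]]
  ]
}}

```text
time_s: 11.58
position: [0.6164, 0.1094, 0.0185]
orientation: [-0.505, -0.495, 0.505, -0.495]
ft_force: [-0.7, -2.7, 3.1]
opening: 0.0405
```

Emit:
{"fn": "jog_arm", "kwargs": {
  "steps": [
    [[0, 0, 0.5, 0, 0, 0, 3.5], [0, 0, 0.5, 0, 0, 0, 3.5], [0, 0, 0.5, 0, 0, 0, 3.5], [0, 0, 0.5, 0, 0, 0, 3.5], [0, 0, 0, 0, 0, 0, 3.5]]
  ]
}}

```text
time_s: 12.0
position: [0.616, 0.0897, 0.0185]
orientation: [-0.505, -0.495, 0.505, -0.495]
ft_force: [-1.3, -0.8, 4.5]
opening: 0.0409
```

```bash
python3 look.py p2
```

```text
[0.616  0.0897 0.0185] [-0.5 -3.3  4.6] [-0.37  0.11 -0.02] 0.04122523981151164 [-0.04  0.72  1.35 -0.    1.07 -0.03] 12.1
```

View pics/p2z.png

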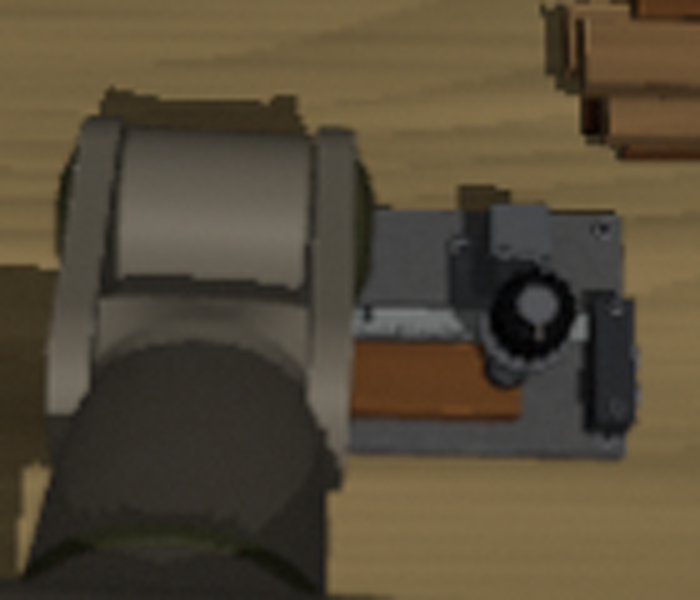

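Emit:
{"fn": "jog_arm", "kwargs": {
  "steps": [
    [[0, 0, 0.5, 0, 0, 0, 3.5], [0, 0, 0.5, 0, 0, 0, 3.5], [0, 0, 0.5, 0, 0, 0, 3.5], [0, 0, 0.5, 0, 0, 0, 3.5], [0, 0, 0.4, 0, 0, 0, 3.5], [0, 0, 0.2, 0, 0, 0, 3.5], [0, 0, 0.1, 0, 0, 0, 3.5], [0, 0, 0, 0, 0, 0, 3.5]]
  ]
}}

```text
time_s: 12.77
position: [0.6155, 0.0637, 0.0184]
orientation: [0.505, 0.495, -0.504, 0.495]
ft_force: [-0.3, 1.9, 4.8]
opening: 0.0408
```

Emit:
{"fn": "jog_arm", "kwargs": {
  "steps": [
    [[0, 0, 0.1, 0, 0, 0, 3.5], [0, 0, 0.1, 0, 0, 0, 3.5], [0, 0, 0.1, 0, 0, 0, 3.5], [0, 0, 0, 0, 0, 0, 3.5]]
  ]
}}

```text
time_s: 13.1
position: [0.6154, 0.061, 0.0185]
orientation: [0.505, 0.496, -0.504, 0.495]
ft_force: [1.1, 3.4, 5.6]
opening: 0.0408
```

Emit:
{"fn": "jog_arm", "kwargs": {
  "steps": [
    [[0, 0, 0.1, 0, 0, 0, 3.5], [0, 0, 0.1, 0, 0, 0, 3.5], [0, 0, 0.1, 0, 0, 0, 3.5], [0, 0, 0.1, 0, 0, 0, 3.5], [0, 0, 0.1, 0, 0, 0, 3.5]]
  ]
}}

```text
time_s: 13.52
position: [0.6153, 0.0562, 0.0185]
orientation: [0.505, 0.496, -0.504, 0.495]
ft_force: [-0.1, 4.6, 5.0]
opening: 0.0409
```

Emit:
{"fn": "jog_arm", "kwargs": {
  "steps": [
    [[0, 0, 0.1, 0, 0, 0, 3.5], [0, 0, 0.1, 0, 0, 0, 3.5]]
  ]
}}

```text
time_s: 13.68
position: [0.6153, 0.0542, 0.0184]
orientation: [0.505, 0.496, -0.504, 0.495]
ft_force: [0.2, 4.9, 5.8]
opening: 0.041
```

Emit:
{"fn": "jog_arm", "kwargs": {
  "steps": [
    [[0, 0, 0.1, 0, 0, 0, 3.5], [0, 0, 0.1, 0, 0, 0, 3.5]]
  ]
}}

```text
time_s: 13.85
position: [0.6152, 0.0522, 0.0185]
orientation: [0.505, 0.496, -0.504, 0.495]
ft_force: [0.5, 5.4, 5.6]
opening: 0.0414
```

Emit:
{"fn": "jog_arm", "kwargs": {
  "steps": [
    [[0, 0, 0.1, 0, 0, 0, 3.5], [0, 0, 0, 0, 0, 0, 3.5]]
  ]
}}

```text
time_s: 14.02
position: [0.6152, 0.051, 0.0185]
orientation: [0.505, 0.496, -0.504, 0.495]
ft_force: [-0.8, 2.7, 5.1]
opening: 0.041
```

Emit:
{"fn": "jog_arm", "kwargs": {
  "steps": [
    [[0, 0, 0.1, 0, 0, 0, 3.5], [0, 0, 0, 0, 0, 0, 3.5]]
  ]
}}

```text
time_s: 14.18
position: [0.6152, 0.05, 0.0185]
orientation: [0.505, 0.496, -0.504, 0.495]
ft_force: [0.1, 4.2, 5.5]
opening: 0.0411
```

Emit:
{"fn": "jog_arm", "kwargs": {
  "steps": [
    [[0, 0, 0.1, 0, 0, 0, 3.5], [0, 0, 0, 0, 0, 0, 3.5]]
  ]
}}

```text
time_s: 14.35
position: [0.6152, 0.0491, 0.0185]
orientation: [0.505, 0.496, -0.504, 0.495]
ft_force: [0.4, 4.6, 5.0]
opening: 0.0408
```

Emit:
{"fn": "jog_arm", "kwargs": {
  "steps": [
    [[0, 0, 0.1, 0, 0, 0, 3.5], [0, 0, 0, 0, 0, 0, 3.5]]
  ]
}}

```text
time_s: 14.52
position: [0.6152, 0.0489, 0.0185]
orientation: [0.505, 0.496, -0.504, 0.495]
ft_force: [1.4, 9.0, 5.9]
opening: 0.0411
```

Emit:
{"fn": "jog_arm", "kwargs": {
  "steps": [
    [[0, 0, 0.1, 0, 0, 0, 3.5], [0, 0, 0, 0, 0, 0, 3.5]]
  ]
}}

```text
time_s: 14.68
position: [0.6151, 0.0489, 0.0185]
orientation: [0.505, 0.496, -0.503, 0.495]
ft_force: [0.3, 13.7, 5.0]
opening: 0.0407
```

```bash
python3 look.py p3
```

```text
[0.6151 0.0489 0.0185] [ 1.4 13.6  4.5] [ 2.02 -0.16  0.  ] 0.04086146185231693 [-0.11  0.71  1.37  0.    1.06 -0.1 ] 14.7833
```

View pics/p3z.png

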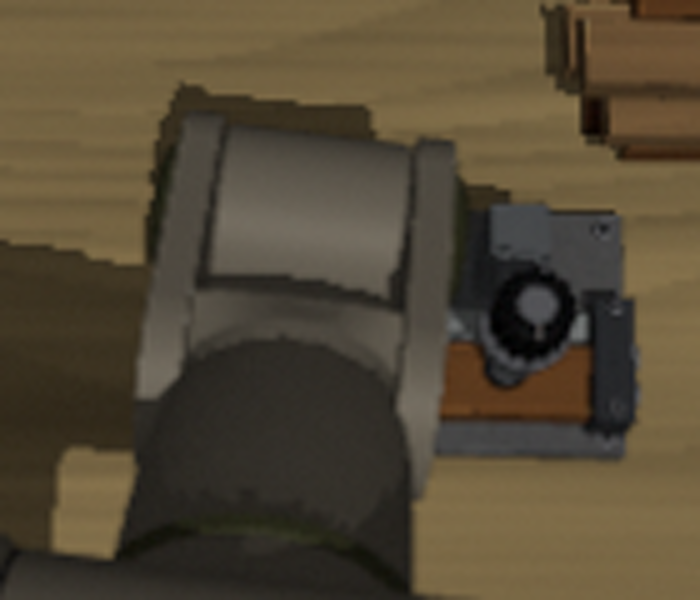

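The rail's end meets the block at TCP y = 0.0489, with force rising by about 5 N/mm. I'll ease the preload, then bring the side to the fence while watching fx and the yaw torque.

Emit:
{"fn": "jog_arm", "kwargs": {
  "steps": [
    [[-0.03, 0, -0.1, 0, 0, 0, 3.5], [0, 0.1, 0, 0, 0, 0, 3.5], [0, 0.1, 0, 0, 0, 0, 3.5], [0, 0, 0, 0, 0, 0, 3.5]]
  ]
}}

```text
time_s: 15.12
position: [0.6153, 0.0489, 0.0185]
orientation: [-0.504, -0.497, 0.505, -0.494]
ft_force: [-8.0, 7.1, 9.6]
opening: 0.0409
```

```bash
cat > st.py <<'E'
from h import *
o=env.get_obs();M=R.from_quat(o['orientation']).as_matrix()
print(o['position'].round(4),'f',o['ft_force'].round(1),'t',o['wrist_torque'].round(3),'yaw',np.degrees(np.arctan2(M[1,1],M[0,1])).round(2),'open',round(float(o['opening']),4),'t',o['time_s'],'j6',o['joint_pos'][5].round(3))
E
python3 st.py
```

```text
[0.6153 0.0489 0.0185] f [-8.   7.1  9.6] t [ 1.115  1.066 -0.089] yaw -1.02 open 0.0409 t 15.1167 j6 -0.096
```

Emit:
{"fn": "jog_arm", "kwargs": {
  "steps": [
    [[-0.05, 0, 0, 0, 0, 0, 3.5], [-0.05, 0, -0.05, 0, 0, 0, 3.5], [0, 0, 0, 0, 0, 0, 3.5]]
  ]
}}

```text
time_s: 15.37
position: [0.6157, 0.0489, 0.0186]
orientation: [-0.504, -0.497, 0.505, -0.494]
ft_force: [-2.5, 5.0, 0.0]
opening: 0.0411
```

```bash
python3 st.py
```

```text
[0.6157 0.0489 0.0186] f [-2.5  5.   0. ] t [ 0.875  0.41  -0.375] yaw -1.05 open 0.0411 t 15.3667 j6 -0.094
```

Emit:
{"fn": "jog_arm", "kwargs": {
  "steps": [
    [[0, 0.1, 0, 0, 0, 0, 3.5], [0, 0, 0, 0, 0, 0, 3.5]]
  ]
}}

```text
time_s: 15.53
position: [0.6162, 0.049, 0.0186]
orientation: [-0.504, -0.497, 0.506, -0.494]
ft_force: [-4.7, 5.9, 2.0]
opening: 0.0411
```

```bash
python3 st.py
```

```text
[0.6162 0.049  0.0186] f [-4.7  5.9  2. ] t [ 0.871  0.829 -0.623] yaw -1.09 open 0.0411 t 15.5333 j6 -0.094
```

The block's friction is holding the leading end. I'll back off 1.5–2 mm, bring the rail to the fence, then go home again along the fence.

Emit:
{"fn": "jog_arm", "kwargs": {
  "steps": [
    [[0, 0, -0.1, 0, 0, 0, 3.5], [0, 0, -0.1, 0, 0, 0, 3.5], [0, 0, -0.1, 0, 0, 0, 3.5], [0, 0, 0, 0, 0, 0, 3.5]]
  ]
}}

```text
time_s: 15.87
position: [0.6182, 0.0512, 0.0193]
orientation: [-0.504, -0.495, 0.505, -0.496]
ft_force: [0.0, 0.4, -2.7]
opening: 0.0409
```

```bash
python3 st.py
```

```text
[0.6182 0.0512 0.0193] f [ 0.   0.4 -2.7] t [ 0.086 -0.01   0.042] yaw -1.02 open 0.0409 t 15.8667 j6 -0.09
```

Emit:
{"fn": "jog_arm", "kwargs": {
  "steps": [
    [[0, 0.1, 0, 0, 0, 0, 3.5], [0, 0, 0, 0, 0, 0, 3.5]]
  ]
}}

```text
time_s: 16.03
position: [0.6194, 0.0512, 0.0195]
orientation: [-0.504, -0.495, 0.504, -0.496]
ft_force: [-0.9, -0.5, -1.5]
opening: 0.041
```

```bash
python3 st.py
```

```text
[0.6194 0.0512 0.0195] f [-0.9 -0.5 -1.5] t [ 0.088 -0.01   0.04 ] yaw -1.03 open 0.041 t 16.0333 j6 -0.09
```

Emit:
{"fn": "jog_arm", "kwargs": {
  "steps": [
    [[0, 0.1, 0, 0, 0, 0, 3.5], [0, 0, 0, 0, 0, 0, 3.5]]
  ]
}}

```text
time_s: 16.2
position: [0.6204, 0.0512, 0.0196]
orientation: [0.505, 0.495, -0.504, 0.496]
ft_force: [-0.9, 0.2, -2.1]
opening: 0.0411
```

```bash
python3 st.py
```

```text
[0.6204 0.0512 0.0196] f [-0.9  0.2 -2.1] t [ 0.079  0.013 -0.012] yaw -1.03 open 0.0411 t 16.2 j6 -0.089
```

Emit:
{"fn": "jog_arm", "kwargs": {
  "steps": [
    [[0, 0.1, 0, 0, 0, 0, 3.5], [0, 0, 0, 0, 0, 0, 3.5]]
  ]
}}

```text
time_s: 16.37
position: [0.6211, 0.0513, 0.0195]
orientation: [-0.504, -0.496, 0.505, -0.495]
ft_force: [-0.8, 0.0, -2.5]
opening: 0.0409
```

```bash
python3 st.py
```

```text
[0.6211 0.0513 0.0195] f [-0.8  0.  -2.5] t [ 0.08   0.101 -0.003] yaw -1.03 open 0.0409 t 16.3667 j6 -0.089
```

Emit:
{"fn": "jog_arm", "kwargs": {
  "steps": [
    [[0, 0.1, 0, 0, 0, 0, 3.5], [0, 0, 0, 0, 0, 0, 3.5]]
  ]
}}

```text
time_s: 16.53
position: [0.6211, 0.0513, 0.0195]
orientation: [-0.504, -0.496, 0.505, -0.495]
ft_force: [-5.2, 0.1, 1.3]
opening: 0.0407
```

```bash
python3 st.py
```

```text
[0.6211 0.0513 0.0195] f [-5.2  0.1  1.3] t [-0.062  0.824 -0.22 ] yaw -1.04 open 0.0407 t 16.5333 j6 -0.089
```

Emit:
{"fn": "jog_arm", "kwargs": {
  "steps": [
    [[0, 0, 0, -0.05, 0, 0, 3.5], [0, 0, 0, -0.05, 0, 0, 3.5], [0, 0, 0, 0, 0, 0, 3.5]]
  ]
}}

```text
time_s: 16.78
position: [0.6209, 0.0513, 0.0193]
orientation: [-0.502, -0.498, 0.503, -0.496]
ft_force: [-5.6, 0.1, -0.7]
opening: 0.0409
```

```bash
python3 st.py
```

```text
[0.6209 0.0513 0.0193] f [-5.6  0.1 -0.7] t [-0.113  0.838 -0.812] yaw -0.61 open 0.0409 t 16.7833 j6 -0.097
```

Emit:
{"fn": "jog_arm", "kwargs": {
  "steps": [
    [[0.05, 0, 0, 0.05, 0, 0, 3.5], [0.04, 0, 0.05, 0, 0, 0, 3.5], [0, 0, 0.05, 0, 0, 0, 3.5], [0, 0, 0.05, 0, 0, 0, 3.5], [0, 0, 0.05, 0, 0, 0, 3.5], [0, 0, 0, 0, 0, 0, 3.5]]
  ]
}}

```text
time_s: 17.28
position: [0.621, 0.0502, 0.0185]
orientation: [-0.503, -0.498, 0.504, -0.495]
ft_force: [-3.8, 4.7, 0.2]
opening: 0.0409
```

```bash
python3 st.py
```

```text
[0.621  0.0502 0.0185] f [-3.8  4.7  0.2] t [ 0.694  0.744 -0.377] yaw -0.8 open 0.0409 t 17.2833 j6 -0.096
```

Emit:
{"fn": "jog_arm", "kwargs": {
  "steps": [
    [[0, 0, 0.05, 0, 0, 0, 3.5], [0, 0, 0.05, 0, 0, 0, 3.5]]
  ]
}}

```text
time_s: 17.45
position: [0.621, 0.0494, 0.0185]
orientation: [-0.503, -0.498, 0.504, -0.495]
ft_force: [-5.0, 5.0, 0.9]
opening: 0.0409
```

```bash
python3 st.py
```

```text
[0.621  0.0494 0.0185] f [-5.   5.   0.9] t [ 0.758  0.767 -0.366] yaw -0.8 open 0.0409 t 17.45 j6 -0.098
```

Emit:
{"fn": "jog_arm", "kwargs": {
  "steps": [
    [[0, 0, 0.05, 0, 0, 0, 3.5], [0, 0, 0.05, 0, 0, 0, 3.5]]
  ]
}}

```text
time_s: 17.62
position: [0.621, 0.0488, 0.0185]
orientation: [-0.504, -0.498, 0.504, -0.495]
ft_force: [-4.7, 9.2, 0.0]
opening: 0.041
```

```bash
python3 st.py
```

```text
[0.621  0.0488 0.0185] f [-4.7  9.2  0. ] t [ 1.538  0.712 -0.353] yaw -0.81 open 0.041 t 17.6167 j6 -0.1
```

Emit:
{"fn": "jog_arm", "kwargs": {
  "steps": [
    [[0, 0, 0.05, 0, 0, 0, 3.5], [0, 0, 0, 0, 0, 0, 3.5]]
  ]
}}

```text
time_s: 17.78
position: [0.621, 0.0488, 0.0185]
orientation: [0.504, 0.498, -0.503, 0.495]
ft_force: [-4.4, 9.6, 0.3]
opening: 0.0413
```

```bash
python3 st.py
```

```text
[0.621  0.0488 0.0185] f [-4.4  9.6  0.3] t [ 1.444  0.64  -0.387] yaw -0.8 open 0.0413 t 17.7833 j6 -0.1
```

Emit:
{"fn": "jog_arm", "kwargs": {
  "steps": [
    [[0, 0, 0.05, 0, 0, 0, 3.5], [0, 0, 0, 0, 0, 0, 3.5]]
  ]
}}

```text
time_s: 17.95
position: [0.621, 0.0488, 0.0185]
orientation: [0.504, 0.498, -0.503, 0.495]
ft_force: [-3.7, 12.2, -0.2]
opening: 0.041
```

```bash
python3 st.py
```

```text
[0.621  0.0488 0.0185] f [-3.7 12.2 -0.2] t [ 1.855  0.589 -0.422] yaw -0.8 open 0.041 t 17.95 j6 -0.101
```

Contact is spread along the fence (Tz/fx about 0.1 m) and the end bears on the block at 7–12 N. I'll ease off, release, rise and look.

Emit:
{"fn": "jog_arm", "kwargs": {
  "steps": [
    [[0, 0, -0.08, 0, 0, 0, 3.5], [0, 0, 0, 0, 0, 0, 4.6], [0, 0, 0, 0, 0, 0, 6], [0, 0, 0, 0, 0, 0, 8.5], [0, 0, 0, 0, 0, 0, 8.5], [0, 0, 0, 0, 0, 0, 8.5], [0, 0, 0, 0, 0, 0, 8.5]]
  ]
}}

```text
time_s: 18.53
position: [0.6223, 0.0469, 0.0188]
orientation: [0.504, 0.496, -0.503, 0.497]
ft_force: [-0.2, 0.2, -0.5]
opening: 0.0848
```

Emit:
{"fn": "jog_arm", "kwargs": {
  "steps": [
    [[-1, 0, 0, 0, 0, 0, 8.5], [-2, 0, 0, 0, 0, 0, 8.5], [-3, 0, 0, 0, 0, 0, 8.5], [-3, 0, 0, 0, 0, 0, 8.5], [-3, 0, 0, 0, 0, 0, 8.5], [-3, 0, 0, 0, 0, 0, 8.5], [-3, 0, 0, 0, 0, 0, 8.5], [-2, 0, -1, 0, 0, 0, 8.5], [0, 0, -3, 0, 0, 0, 8.5], [0, 0, -3, 0, 0, 0, 8.5], [0, 0, -3, 0, 0, 0, 8.5], [0, 0, -3, 0, 0, 0, 8.5]]
  ]
}}

```text
time_s: 19.53
position: [0.6236, 0.1783, 0.2198]
orientation: [0.504, 0.496, -0.503, 0.497]
ft_force: [-0.4, 0.2, -0.0]
opening: 0.0849
```

```bash
python3 look.py p4; python3 st.py
```

```text
[0.6232 0.1809 0.2195] [-0.5  0.4 -0. ] [-0.02  0.01  0.02] 0.0850698234650156 [0.1  0.57 1.01 0.   1.56 0.11] 19.6333
[0.6232 0.1809 0.2195] f [-0.5  0.4 -0. ] t [-0.018  0.012  0.019] yaw -0.52 open 0.0851 t 19.6333 j6 0.109
```

View pics/p4z.png

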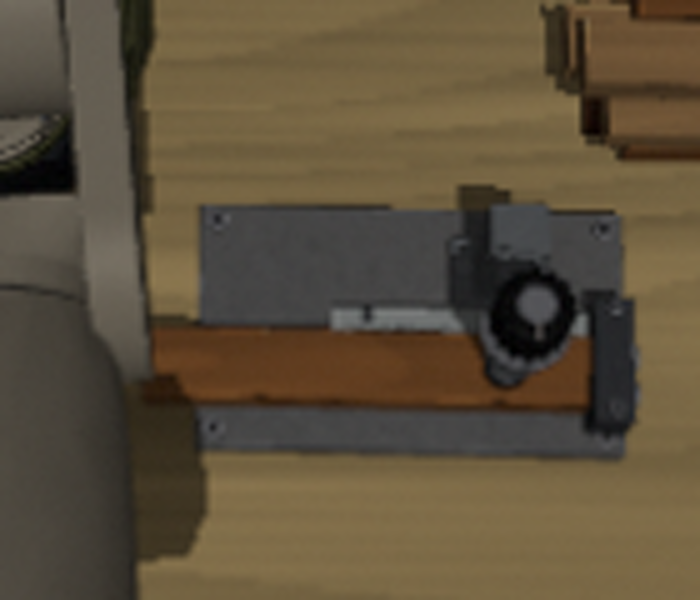

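View pics/p4s.png

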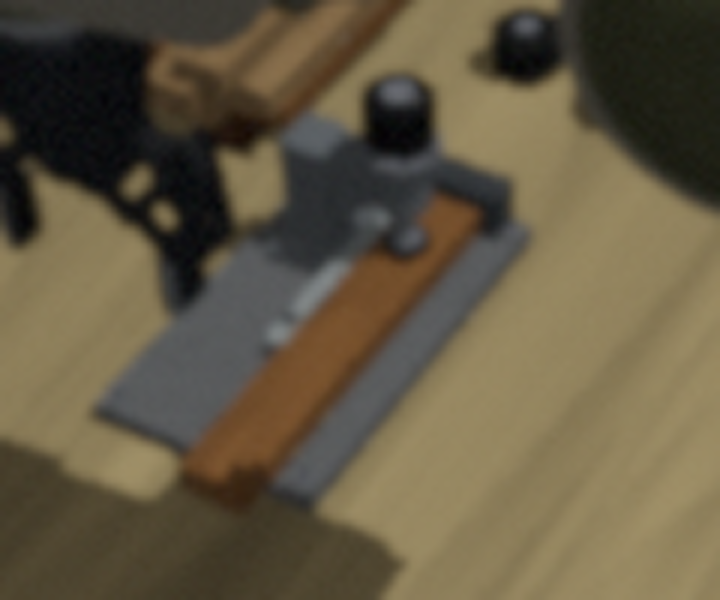

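The rail sits along the fence (edge at row 325–330, fence just above it) with its end at the block (crop column 590). Next I'll measure its yaw against the bed, and the knob position.

```bash
python3 - <<'E'
from h import *
s=snap('top');S=cv2.cvtColor(np.asarray(s['img']),cv2.COLOR_RGB2HSV).astype(float)[...,1]
lo=[];up=[];bl=[];bu=[]
for u in range(244,292):
    a=S[148:168,u];k=np.nonzero(a>90)[0];j=k[-1];lo.append((u,148+j+(a[j]-90)/(a[j]-a[j+1])))
    i=None
    a=S[130:155,u];k=np.nonzero(a>90)[0];i=k[0];up.append((u,130+i-1+(90-a[i-1])/(a[i]-a[i-1])))
    a=S[164:185,u];k=np.nonzero(a>60)[0];i=k[0];bl.append((u,164+i-1+(60-a[i-1])/(a[i]-a[i-1])))
    a=S[110:130,u];k=np.nonzero(a>60)[0];j=k[-1];bu.append((u,110+j+(a[j]-60)/(a[j]-a[j+1])))
for n,e,z in(('rail +x top',up,.037),('rail -x bottom',lo,.015),('bed -x',bl,0),('bed +x',bu,.015)):
    e=np.array(e);P=px2w(s,e[:,0],e[:,1],z)[:,:2];f=np.polyfit(P[:,1],P[:,0],1);f2=f
    print(n,'x at y=0',f[1]*1e3,'yaw',np.degrees(np.arctan(-f[0])),'resid',(P[:,0]-np.polyval(f,P[:,1])).std()*1e3)
# knob circle in both views
for n in('top','side'):
    q=snap(n)
    P=px2w(q,*np.meshgrid(np.arange(512),np.arange(384))).reshape(384,512,3)
    k=(np.hypot(P[...,0]-.617,P[...,1]+.072)<.045)&(P[...,2]>.135)
    m=k.astype(np.uint8);P2=P[k];c,r=cv2.minEnclosingCircle((P2[:,:2]*1e3).astype(np.float32))
    top=P2[P2[:,2]>.150];print(n,'circ',c,r,'topmean',top.mean(0),np.median(top[:,2]),len(top))
E
```

```text
rail +x top x at y=0 641.2562027552443 yaw -1.6839159259836327 resid 0.6638491282701263
rail -x bottom x at y=0 600.1121571842749 yaw -0.9383583253909261 resid 0.24592714464005763
bed -x x at y=0 576.7434762823196 yaw -1.0748118497088204 resid 0.35226676562757203
bed +x x at y=0 724.823663331704 yaw -0.9424928409396612 resid 0.32154409414337376
top circ (617.951416015625, -71.91433715820312) 21.611234664916992 topmean [ 0.61720718 -0.07185336  0.156246  ] 0.15636326537084833 200
side circ (616.6661987304688, -73.27877044677734) 22.970592498779297 topmean [ 0.6159228  -0.07014277  0.15633409] 0.15679214353204018 88
```

The rail edge yaw is −0.94° and the bed's is −0.94 to −1.07°, so the rail is flush. Now I'll go over the knob, about (0.6185, −0.0725), and wind the wrist back.

Emit:
{"fn": "jog_arm", "kwargs": {
  "steps": [
    [[0, 0, 1, 0, 0, 0, 8.5], [0, 0, 2.5, 0, 0, 0, 8.5], [0, -0.1, 3, 0, 0, 0, 8.5], [0, -0.1, 3, 0, 0, 0, 8.5], [0, 0, 3, 0, 0, 0, 8.5], [0, 0, 3, 0, 0, 0, 8.5], [0, 0, 3, 0, 0, 0, 8.5], [0, 0, 3, 0, 0, 0, 8.5], [0, 0, 2.5, 0, 0, 0, 8.5], [0, 0, 1.3, 0, 0, 0, 8.5]]
  ]
}}

```text
time_s: 20.62
position: [0.6177, -0.0805, 0.2189]
orientation: [-0.504, -0.495, 0.505, -0.496]
ft_force: [0.4, 0.2, 0.6]
opening: 0.0852
```

Emit:
{"fn": "jog_arm", "kwargs": {
  "steps": [
    [[0, 0, 0, -1.2, 0, 0, 8.5], [0, 0, 0, -1.2, 0, 0, 8.5], [0, 0, 0, -1.2, 0, 0, 8.5], [0, 0, 0, -1.2, 0, 0, 8.5], [0, 0, 0, -1.2, 0, 0, 8.5], [0, 0, 0, -1.2, 0, 0, 8.5], [0, 0, 0, -1.2, 0, 0, 8.5], [0, 0, 0, -1.2, 0, 0, 8.5], [0, 0, 0, -1.2, 0, 0, 8.5], [0, 0, 0, -1.2, 0, 0, 8.5], [0, 0, 0, -1.2, 0, 0, 8.5], [0, 0, 0, -1.2, 0, 0, 8.5]]
  ]
}}

```text
time_s: 21.62
position: [0.6181, -0.0765, 0.2189]
orientation: [0.114, 0.698, -0.114, 0.698]
ft_force: [0.3, -0.3, -0.3]
opening: 0.085
```

Emit:
{"fn": "jog_arm", "kwargs": {
  "steps": [
    [[0, 0, 0, -1.2, 0, 0, 8.5], [0, 0, 0, -1.2, 0, 0, 8.5], [0, 0, 0, -1.2, 0, 0, 8.5], [0, 0, 0, -1.2, 0, 0, 8.5], [0, 0, 0, -1.2, 0, 0, 8.5], [0, 0, 0, -1.2, 0, 0, 8.5], [0, 0, 0, -1.2, 0, 0, 8.5], [0, 0, 0, -1.2, 0, 0, 8.5], [0, 0, 0, -1.2, 0, 0, 8.5], [0, 0, 0, -1.2, 0, 0, 8.5], [0, 0, 0, -1.2, 0, 0, 8.5], [0, 0, 0, -1.2, 0, 0, 8.5]]
  ]
}}

```text
time_s: 22.62
position: [0.6181, -0.0765, 0.2189]
orientation: [-0.318, 0.632, 0.318, 0.632]
ft_force: [-0.7, 0.4, -0.1]
opening: 0.0853
```

```bash
python3 st.py; python3 - <<'E'
from h import *
o=env.get_obs();M=R.from_quat(o['orientation']).as_matrix();print(M.round(3));d=np.array([.6185,-.0725,.1273])-o['position'];print('tool cm',(M.T@d*100).round(2))
E
```

```text
[ 0.6181 -0.0765  0.2189] f [-0.7  0.4 -0.1] t [ 0.014 -0.024  0.002] yaw 143.47 open 0.0853 t 22.6167 j6 -2.817
[[-0.    -0.804  0.595]
 [ 0.     0.595  0.804]
 [-1.     0.     0.   ]]
tool cm [9.16 0.2  0.35]
```

```bash
python3 -c "
from h import *
print(env.get_obs()['joint_pos'].round(3))"
```

```text
[-0.313  0.519  1.101  0.     1.522 -2.817]
```

Emit:
{"fn": "jog_arm", "kwargs": {
  "steps": [
    [[0, 0.2, 0.35, 0, 0, 0, 8.5], [1, 0, 0, 0, 0, 0, 8.5], [2, 0, 0, 0, 0, 0, 8.5], [2, 0, 0, 0, 0, 0, 8.5], [2, 0, 0, 0, 0, 0, 8.5], [1, 0, 0, 0, 0, 0, 8.5], [0.7, 0, 0, 0, 0, 0, 8.5], [0.4, 0, 0, 0, 0, 0, 8.5], [0, 0, 0, 0, 0, 0, 8.5]]
  ]
}}

```text
time_s: 23.37
position: [0.6189, -0.0719, 0.1274]
orientation: [-0.316, 0.632, 0.317, 0.632]
ft_force: [0.2, -0.3, -0.1]
opening: 0.0851
```

```bash
python3 st.py; python3 - <<'E'
from h import *
for n in('top','side'):
    s=snap(n)
    im=np.asarray(s['img']); im=im[80:200,240:380] if n=='top' else im[100:200,180:300]
    cv2.imwrite(f'pics/k1{n}.png',cv2.resize(im,(700,600),interpolation=cv2.INTER_CUBIC)[:,:,::-1])
E
```

```text
[ 0.6189 -0.0719  0.1274] f [ 0.2 -0.3 -0.1] t [ 0.029 -0.035 -0.067] yaw 143.17 open 0.0851 t 23.3667 j6 -2.804
```

View pics/k1side.png

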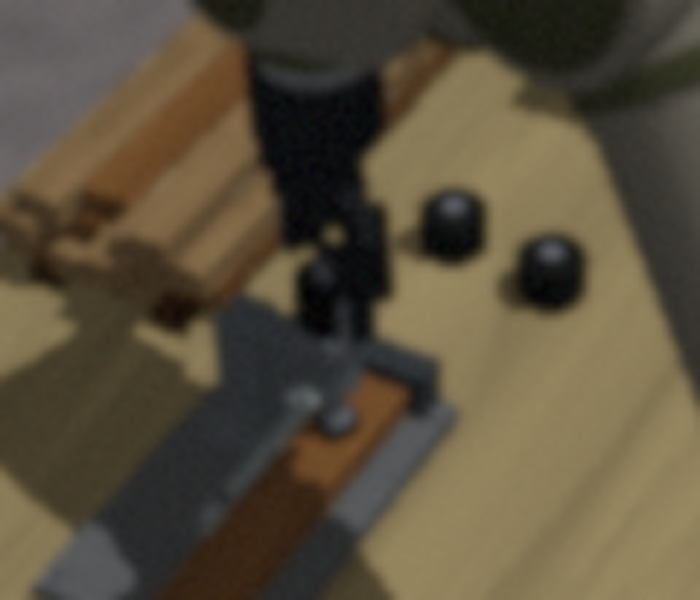

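The fingers straddle the knob, which shows between them. I'll close.

Emit:
{"fn": "jog_arm", "kwargs": {
  "steps": [
    [[0, 0, 0, 0, 0, 0, 3.6], [0, 0, 0, 0, 0, 0, 3.6], [0, 0, 0, 0, 0, 0, 3.6], [0, 0, 0, 0, 0, 0, 3.6], [0, 0, 0, 0, 0, 0, 3.6], [0, 0, 0, 0, 0, 0, 3.6], [0, 0, 0, 0, 0, 0, 3.6], [0, 0, 0, 0, 0, 0, 3.6]]
  ],
  "newtons": 70
}}

```text
time_s: 24.13
position: [0.6195, -0.0722, 0.1286]
orientation: [-0.317, 0.632, 0.316, 0.633]
ft_force: [1.3, -1.9, 5.0]
opening: 0.0411
```

```bash
python3 st.py
```

```text
[ 0.6195 -0.0722  0.1286] f [ 1.3 -1.9  5. ] t [-0.067  0.018 -0.102] yaw 143.21 open 0.0411 t 24.1333 j6 -2.805
```

Emit:
{"fn": "jog_arm", "kwargs": {
  "steps": [
    [[-0.05, 0, 0, 0.5, 0, 0, 3.6], [0, 0, 0, 1, 0, 0, 3.6], [0.01, 0, 0, 1, 0, 0, 3.6], [0.01, 0, 0, 1, 0, 0, 3.6]]
  ]
}}

```text
time_s: 24.47
position: [0.6196, -0.0724, 0.1283]
orientation: [-0.216, 0.673, 0.215, 0.674]
ft_force: [2.3, -2.4, 1.9]
opening: 0.0415
```

```bash
python3 st.py
```

```text
[ 0.6196 -0.0724  0.1283] f [ 2.3 -2.4  1.9] t [-0.284 -0.45   0.239] yaw 125.49 open 0.0415 t 24.4667 j6 -2.496
```

Emit:
{"fn": "jog_arm", "kwargs": {
  "steps": [
    [[0.01, 0, 0, 1, 0, 0, 3.6], [0.01, 0, 0, 1, 0, 0, 3.6], [0.01, 0, 0, 1, 0, 0, 3.6], [0.01, 0, 0, 1, 0, 0, 3.6]]
  ]
}}

```text
time_s: 24.8
position: [0.6198, -0.0726, 0.1279]
orientation: [-0.096, 0.7, 0.095, 0.701]
ft_force: [3.2, -3.3, 1.1]
opening: 0.0413
```

```bash
python3 st.py
```

```text
[ 0.6198 -0.0726  0.1279] f [ 3.2 -3.3  1.1] t [-0.52  -0.549  0.274] yaw 105.48 open 0.0413 t 24.8 j6 -2.147
```

Emit:
{"fn": "jog_arm", "kwargs": {
  "steps": [
    [[0.01, 0, 0, 1, 0, 0, 3.6], [0.01, 0, 0, 1, 0, 0, 3.6], [0.01, 0, 0, 1, 0, 0, 3.6], [0.01, 0, 0, 1, 0, 0, 3.6], [0.01, 0, 0, 1, 0, 0, 3.6], [0.01, 0, 0, 1, 0, 0, 3.6]]
  ]
}}

```text
time_s: 25.3
position: [0.6199, -0.073, 0.1273]
orientation: [0.089, 0.7, -0.09, 0.702]
ft_force: [3.3, -4.5, -0.7]
opening: 0.0412
```

```bash
python3 st.py
```

```text
[ 0.6199 -0.073   0.1273] f [ 3.3 -4.5 -0.7] t [-0.807 -0.632  0.239] yaw 75.47 open 0.0412 t 25.3 j6 -1.623
```

Emit:
{"fn": "jog_arm", "kwargs": {
  "steps": [
    [[0.01, 0, 0, 1, 0, 0, 3.6], [0.01, 0, 0, 1, 0, 0, 3.6], [0.01, 0, 0, 1, 0, 0, 3.6], [0.01, 0, 0, 1, 0, 0, 3.6], [0.01, 0, 0, 1, 0, 0, 3.6], [0.01, 0, 0, 1, 0, 0, 3.6]]
  ]
}}

```text
time_s: 25.8
position: [0.6198, -0.0734, 0.1267]
orientation: [0.267, 0.653, -0.269, 0.655]
ft_force: [2.7, -6.4, 0.7]
opening: 0.0409
```

```bash
python3 st.py
```

```text
[ 0.6198 -0.0734  0.1267] f [ 2.7 -6.4  0.7] t [-1.022 -0.596  0.214] yaw 45.46 open 0.0409 t 25.8 j6 -1.099
```

Emit:
{"fn": "jog_arm", "kwargs": {
  "steps": [
    [[0.01, -0.03, 0.07, 1, 0, 0, 3.6], [0.01, 0, 0, 1, 0, 0, 3.6], [0.01, 0, 0, 1, 0, 0, 3.6], [0.01, 0, 0, 1, 0, 0, 3.6]]
  ]
}}

```text
time_s: 26.13
position: [0.6197, -0.0738, 0.1265]
orientation: [0.377, 0.597, -0.378, 0.599]
ft_force: [0.9, -4.5, 3.7]
opening: 0.0412
```

```bash
python3 st.py
```

```text
[ 0.6197 -0.0738  0.1265] f [ 0.9 -4.5  3.7] t [-0.79  -0.208  0.364] yaw 25.48 open 0.0412 t 26.1333 j6 -0.751
```

Emit:
{"fn": "jog_arm", "kwargs": {
  "steps": [
    [[0.01, 0, 0, 1, 0, 0, 3.6], [0.01, 0, 0, 1, 0, 0, 3.6], [0.01, 0, 0, 1, 0, 0, 3.6], [0.01, 0, 0, 1, 0, 0, 3.6]]
  ]
}}

```text
time_s: 26.47
position: [0.6195, -0.0739, 0.1264]
orientation: [0.475, 0.522, -0.476, 0.524]
ft_force: [-2.1, -4.4, 5.4]
opening: 0.0413
```

```bash
python3 st.py
```

```text
[ 0.6195 -0.0739  0.1264] f [-2.1 -4.4  5.4] t [-0.958  0.107  0.402] yaw 5.49 open 0.0413 t 26.4667 j6 -0.402
```

Emit:
{"fn": "jog_arm", "kwargs": {
  "steps": [
    [[0.01, 0, 0, 1, 0, 0, 3.6], [0.01, 0, 0, 1, 0, 0, 3.6], [0.01, 0, 0, 1, 0, 0, 3.6], [0.01, 0, 0, 1, 0, 0, 3.6]]
  ]
}}

```text
time_s: 26.8
position: [0.6192, -0.074, 0.1263]
orientation: [-0.559, -0.432, 0.56, -0.434]
ft_force: [-4.6, -6.6, 8.6]
opening: 0.0417
```

```bash
python3 st.py
```

```text
[ 0.6192 -0.074   0.1263] f [-4.6 -6.6  8.6] t [-0.974  0.506  0.478] yaw -14.5 open 0.0417 t 26.8 j6 -0.053
```

The torque has risen from 0.25 to 0.48 N m, so the pad is bearing. I'll stop the downward feed, relieve the lean and go in short steps, watching for clicks.

Emit:
{"fn": "jog_arm", "kwargs": {
  "steps": [
    [[-0.08, -0.03, 0.09, 0.5, 0, 0, 3.6], [0, 0, 0, 0.5, 0, 0, 3.6]]
  ]
}}

```text
time_s: 26.97
position: [0.6189, -0.0741, 0.1264]
orientation: [0.577, 0.408, -0.577, 0.409]
ft_force: [-0.8, -3.0, 2.1]
opening: 0.0412
```

```bash
python3 st.py
```

```text
[ 0.6189 -0.0741  0.1264] f [-0.8 -3.   2.1] t [-0.569 -0.155  0.288] yaw -19.4 open 0.0412 t 26.9667 j6 0.03
```

Emit:
{"fn": "jog_arm", "kwargs": {
  "steps": [
    [[0, 0, 0, 0.5, 0, 0, 3.6], [0, 0, 0, 0.5, 0, 0, 3.6]]
  ]
}}

```text
time_s: 27.13
position: [0.6189, -0.0741, 0.1264]
orientation: [-0.594, -0.382, 0.594, -0.384]
ft_force: [-1.2, -2.7, 2.3]
opening: 0.0411
```

```bash
python3 st.py
```

```text
[ 0.6189 -0.0741  0.1264] f [-1.2 -2.7  2.3] t [-0.648 -0.163  0.014] yaw -24.4 open 0.0411 t 27.1333 j6 0.118
```

Emit:
{"fn": "jog_arm", "kwargs": {
  "steps": [
    [[0, 0, 0, 0.5, 0, 0, 3.6], [0, 0, 0, 0.5, 0, 0, 3.6]]
  ]
}}

```text
time_s: 27.3
position: [0.6188, -0.0741, 0.1264]
orientation: [-0.61, -0.356, 0.611, -0.357]
ft_force: [-1.3, -2.0, 2.7]
opening: 0.0415
```

```bash
python3 st.py
```

```text
[ 0.6188 -0.0741  0.1264] f [-1.3 -2.   2.7] t [-0.636 -0.043  0.035] yaw -29.41 open 0.0415 t 27.3 j6 0.205
```

Emit:
{"fn": "jog_arm", "kwargs": {
  "steps": [
    [[0, 0, 0, 0.5, 0, 0, 3.6], [0, 0, 0, 0.5, 0, 0, 3.6]]
  ]
}}

```text
time_s: 27.47
position: [0.6187, -0.0741, 0.1264]
orientation: [-0.625, -0.329, 0.626, -0.33]
ft_force: [-1.7, -2.6, 2.6]
opening: 0.0413
```

```bash
python3 st.py
```

```text
[ 0.6187 -0.0741  0.1264] f [-1.7 -2.6  2.6] t [-0.687 -0.016  0.182] yaw -34.4 open 0.0413 t 27.4667 j6 0.292
```

A first click fits: the torque peaked at 0.48 near yaw −15°, then fell to about 0.01 at −24°. I expect the next ones 30° apart and will continue.

Emit:
{"fn": "jog_arm", "kwargs": {
  "steps": [
    [[0, 0, 0, 0.5, 0, 0, 3.6], [0, 0, 0, 0.5, 0, 0, 3.6]]
  ]
}}

```text
time_s: 27.63
position: [0.6186, -0.074, 0.1263]
orientation: [-0.639, -0.302, 0.639, -0.303]
ft_force: [-2.1, -2.4, 2.7]
opening: 0.0412
```

```bash
python3 st.py
```

```text
[ 0.6186 -0.074   0.1263] f [-2.1 -2.4  2.7] t [-0.693  0.101  0.392] yaw -39.37 open 0.0412 t 27.6333 j6 0.379
```

Emit:
{"fn": "jog_arm", "kwargs": {
  "steps": [
    [[0, 0, 0, 0.5, 0, 0, 3.6], [0, 0, 0, 0.5, 0, 0, 3.6]]
  ]
}}

```text
time_s: 27.8
position: [0.6186, -0.074, 0.1264]
orientation: [-0.652, -0.274, 0.652, -0.275]
ft_force: [-3.0, -2.2, 2.9]
opening: 0.0411
```

```bash
python3 st.py
```

```text
[ 0.6186 -0.074   0.1264] f [-3.  -2.2  2.9] t [-0.767  0.116  0.448] yaw -44.36 open 0.0411 t 27.8 j6 0.466
```

Emit:
{"fn": "jog_arm", "kwargs": {
  "steps": [
    [[0, 0, 0, 0.5, 0, 0, 3.6], [0, 0, 0, 0.5, 0, 0, 3.6]]
  ]
}}

```text
time_s: 27.97
position: [0.6185, -0.0739, 0.1264]
orientation: [-0.663, -0.245, 0.663, -0.246]
ft_force: [-2.5, -2.1, 3.7]
opening: 0.0409
```

```bash
python3 st.py
```

```text
[ 0.6185 -0.0739  0.1264] f [-2.5 -2.1  3.7] t [-0.708  0.169  0.296] yaw -49.37 open 0.0409 t 27.9667 j6 0.554
```

Emit:
{"fn": "jog_arm", "kwargs": {
  "steps": [
    [[0, 0, 0, 0.5, 0, 0, 3.6], [0, 0, 0, 0.5, 0, 0, 3.6]]
  ]
}}

```text
time_s: 28.13
position: [0.6185, -0.0739, 0.1264]
orientation: [-0.673, -0.216, 0.673, -0.217]
ft_force: [-3.2, -1.5, 3.3]
opening: 0.0413
```

```bash
python3 st.py
```

```text
[ 0.6185 -0.0739  0.1264] f [-3.2 -1.5  3.3] t [-0.592  0.261  0.11 ] yaw -54.39 open 0.0413 t 28.1333 j6 0.642
```

Emit:
{"fn": "jog_arm", "kwargs": {
  "steps": [
    [[0, 0, 0, 0.5, 0, 0, 3.6], [0, 0, 0, 0.5, 0, 0, 3.6]]
  ]
}}

```text
time_s: 28.3
position: [0.6184, -0.0738, 0.1263]
orientation: [-0.682, -0.186, 0.682, -0.187]
ft_force: [-3.1, -1.4, 3.1]
opening: 0.041
```

```bash
python3 st.py
```

```text
[ 0.6184 -0.0738  0.1263] f [-3.1 -1.4  3.1] t [-0.656  0.304  0.005] yaw -59.4 open 0.041 t 28.3 j6 0.729
```

Second click: the peak was at −44° and the trough at −59°. I'll take one more (third) and stop in its trough near −88°.

Emit:
{"fn": "jog_arm", "kwargs": {
  "steps": [
    [[0, 0, 0, 0.5, 0, 0, 3.6], [0, 0, 0, 0.5, 0, 0, 3.6], [0, 0, 0, 0.5, 0, 0, 3.6], [0, 0, 0, 0.5, 0, 0, 3.6]]
  ]
}}

```text
time_s: 28.63
position: [0.6183, -0.0737, 0.1263]
orientation: [-0.695, -0.126, 0.696, -0.127]
ft_force: [-4.0, -1.3, 4.7]
opening: 0.041
```

```bash
python3 st.py
```

```text
[ 0.6183 -0.0737  0.1263] f [-4.  -1.3  4.7] t [-0.526  0.377  0.387] yaw -69.36 open 0.041 t 28.6333 j6 0.903
```

Emit:
{"fn": "jog_arm", "kwargs": {
  "steps": [
    [[0, 0, 0, 0.5, 0, 0, 3.6], [0, 0, 0, 0.5, 0, 0, 3.6]]
  ]
}}

```text
time_s: 28.8
position: [0.6182, -0.0737, 0.1264]
orientation: [-0.7, -0.096, 0.701, -0.097]
ft_force: [-3.8, -0.5, 4.2]
opening: 0.0414
```

```bash
python3 st.py
```

```text
[ 0.6182 -0.0737  0.1264] f [-3.8 -0.5  4.2] t [-0.535  0.449  0.455] yaw -74.34 open 0.0414 t 28.8 j6 0.99
```

Emit:
{"fn": "jog_arm", "kwargs": {
  "steps": [
    [[0, 0, 0, 0.5, 0, 0, 3.6], [0, 0, 0, 0.5, 0, 0, 3.6]]
  ]
}}

```text
time_s: 28.97
position: [0.6182, -0.0736, 0.1263]
orientation: [-0.704, -0.065, 0.704, -0.066]
ft_force: [-2.9, -0.6, 3.9]
opening: 0.041
```

```bash
python3 st.py
```

```text
[ 0.6182 -0.0736  0.1263] f [-2.9 -0.6  3.9] t [-0.553  0.501  0.291] yaw -79.36 open 0.041 t 28.9667 j6 1.078
```

Emit:
{"fn": "jog_arm", "kwargs": {
  "steps": [
    [[0, 0, 0, 0.5, 0, 0, 3.6], [0, 0, 0, 0.5, 0, 0, 3.6]]
  ]
}}

```text
time_s: 29.13
position: [0.6182, -0.0735, 0.1264]
orientation: [-0.706, -0.034, 0.707, -0.035]
ft_force: [-3.0, 0.5, 4.1]
opening: 0.0413
```

```bash
python3 st.py
```

```text
[ 0.6182 -0.0735  0.1264] f [-3.   0.5  4.1] t [-0.456  0.562  0.123] yaw -84.38 open 0.0413 t 29.1333 j6 1.165
```

Emit:
{"fn": "jog_arm", "kwargs": {
  "steps": [
    [[0, 0, 0, 0.4, 0, 0, 3.6], [0, 0, 0, 0.4, 0, 0, 3.6]]
  ]
}}

```text
time_s: 29.3
position: [0.6181, -0.0734, 0.1263]
orientation: [-0.707, -0.01, 0.707, -0.01]
ft_force: [-3.7, 0.1, 4.7]
opening: 0.0413
```

```bash
python3 st.py
```

```text
[ 0.6181 -0.0734  0.1263] f [-3.7  0.1  4.7] t [-0.378  0.594  0.044] yaw -88.36 open 0.0413 t 29.3 j6 1.235
```

Three torque peaks and falls, 30° apart, make three clicks. The torque is now about zero, so I'll release and rise.

Emit:
{"fn": "jog_arm", "kwargs": {
  "steps": [
    [[0, 0, 0, 0, 0, 0, 5], [0, 0, 0, 0, 0, 0, 7], [0, 0, 0, 0, 0, 0, 8.5], [0, 0, 0, 0, 0, 0, 8.5], [0, 0, 0, 0, 0, 0, 8.5], [0, 0, 0, 0, 0, 0, 8.5]]
  ]
}}

```text
time_s: 29.8
position: [0.6187, -0.0734, 0.126]
orientation: [0.707, 0.011, -0.707, 0.011]
ft_force: [-0.4, -0.3, 0.0]
opening: 0.0854
```

Emit:
{"fn": "jog_arm", "kwargs": {
  "steps": [
    [[-0.5, 0, 0, 0, 0, 0, 8.5], [-1.5, 0, 0, 0, 0, 0, 8.5], [-2.5, 0, 0, 0, 0, 0, 8.5], [-3, 0, 0, 0, 0, 0, 8.5], [-3, 0, 0, 0, 0, 0, 8.5], [-1.5, 0, 2, 0, 0, 0, 8.5], [0, 0, 3, 0, 0, 0, 8.5], [0, 0, 3, 0, 0, 0, 8.5], [0, 0, 3, 0, 0, 0, 8.5], [0, 0, 3, 0, 0, 0, 8.5], [0, 0, 2, 0, 0, 0, 8.5], [0, 0, 0, 0, 0, 0, 8.5]]
  ]
}}

```text
time_s: 30.8
position: [0.4559, -0.0778, 0.247]
orientation: [0.707, 0.01, -0.707, 0.011]
ft_force: [0.4, -0.5, 0.4]
opening: 0.085
```

```bash
python3 look.py p5; cp pics/p5.png pics/p5full.png; python3 - <<'E'
from h import *
a=cv2.imread('pics/side0.png');b=snap('side','side5')
s=snap('top');P=px2w(s,*np.meshgrid(np.arange(512),np.arange(384))).reshape(384,512,3)
k=(np.hypot(P[...,0]-.617,P[...,1]+.072)<.03)&(P[...,2]>.140);print('knob top z',np.median(P[k][:,2]),k.sum())
S=cv2.cvtColor(np.asarray(s['img']),cv2.COLOR_RGB2HSV).astype(float)[...,1]
lo=[]
for u in range(244,292):
    x=S[148:168,u];kk=np.nonzero(x>90)[0]
    if len(kk)==0 or kk[-1]>18: continue
    j=kk[-1];lo.append((u,148+j+(x[j]-90)/(x[j]-x[j+1])))
e=np.array(lo);print(len(e))
if len(e)>5:
    Q=px2w(s,e[:,0],e[:,1],.015);f=np.polyfit(Q[:,1],Q[:,0],1);print('rail -x edge',f[1]*1e3,np.degrees(np.arctan(-f[0])))
E
```

```text
[ 0.4588 -0.0783  0.2468] [ 0.4 -0.1  0.1] [-0.   -0.01 -0.01] 0.0848237921218969 [-0.42  0.22  1.49  0.    1.43  1.12] 30.9
knob top z 0.1541126011572756 180
48
rail -x edge 599.5230089957474 -1.1107409710976195
```

View pics/p5.png

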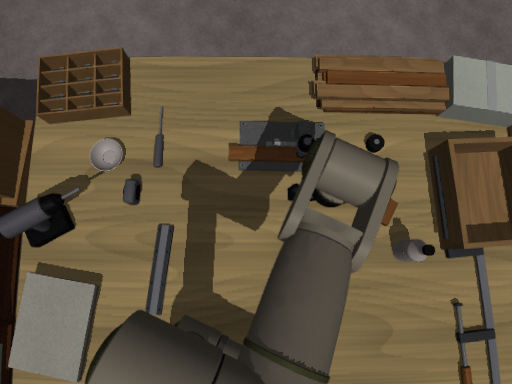

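View pics/p5z.png

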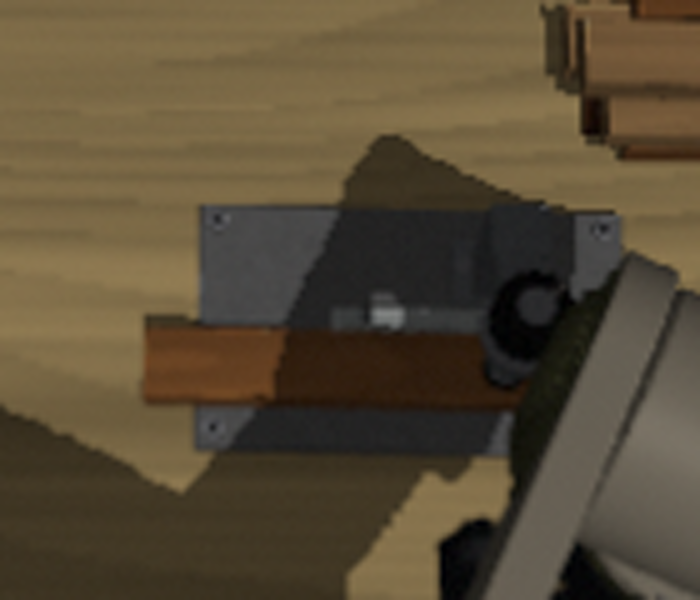

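View pics/p5s.png

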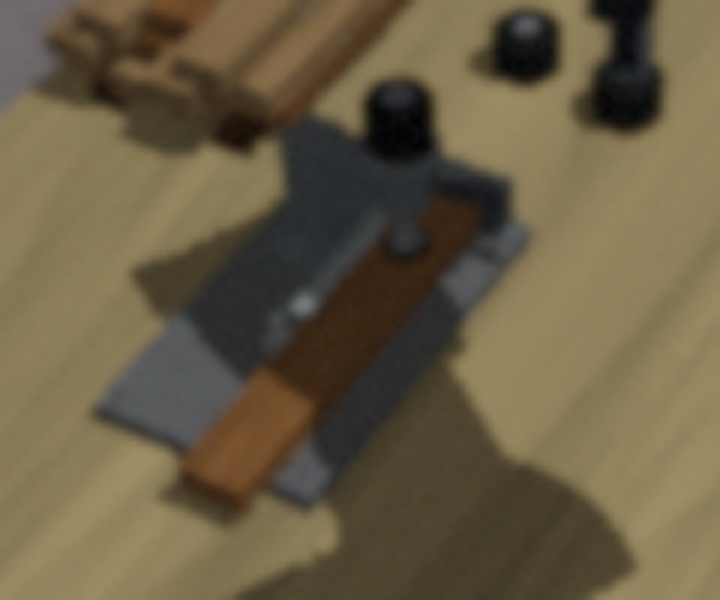

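The rail is still home: edge yaw about −1.1°, and its end overhangs the bed by about 31 mm. The knob has sunk 2.2 mm and the bystanders look unchanged, so I'm handing in.

```bash
python3 -c "
from bench import env
print(env.job_done(), env.get_obs()['time_s'])"
```

```text
the job is handed in; nothing more can be done
the job is handed in; nothing more can be done
```

The rail is loaded and clamped in the jig, and I handed the job in at about 31 s; no verdict is reported.

- **Loading:** I laid the rail flat on the bed and slid it under the clamp to the bushing block, with at most about 14 N at the wrist. The block's friction then held the leading end, so I backed off about 2 mm, brought the side to the fence, and went home again. The arm stopped at the same spot (within 0.1 mm) both times, and the force pattern showed contact spread along the fence.
- **Clamping:** I turned the knob clockwise in one grip. The torque peaked at about 0.45–0.48 N m and fell close to zero three times, 30° apart, which I count as three clicks. The highest downward load I put on the knob was about 9 N, before the first click, and 2–5 N during the clicks.
- **Last checks:**
  - Rail edge yaw is −1.1°, against about −1.0° for the bed.
  - The rail overhangs the bed by about 31 mm; 30 mm is expected.
  - The knob is about 2.2 mm lower than at the start.
  - The bystanders that show look unmoved in the last pictures. Some were partly hidden by the arm.
  - The gripper is clear of everything.

**Disagreements:**
- The rail's upper edge measured −1.7° in yaw before clamping, probably because the fence behind it blurred that edge, so I relied on the lower edge.
- The knob stopped sinking sooner than the stated 1.4 rad of torque build-up would suggest.
- The clicks are inferred from torque readings taken every 5–10°, not counted directly.

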